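# Check a filter mounting frame for square by its diagonals

### The job

Check the bolted mounting frame for square with the yellow slide rule: drop the rule's eye over a corner nut and draw the slide out until its notch bears gently on the opposite nut, first across the diagonal of the blue-taped corner, then across the other diagonal. Compare the two readings and leave the rule lying set across the longer diagonal (either if they agree), eye down over one nut and notch touching the other. The frame's bolts are only nipped up, so do not force it out of its present shape, and leave the other things where they lie.

Things in the scene. Friction and masses are not known exactly. Their poses are not given: they have to be found in the camera images.
- frame: Aluminium frame on two wooden bearers: four 30 mm wide bars lapped, one bolt with a dome nut at each corner. Origin on the bench at the middle of the frame; x away from the robot, y to its left. Bolt centres 240 mm apart along y, 180 mm along x: both diagonals 300 mm if square. Near bar (x = -90) fixed, far bar (x = +90) shifted up to 12 mm along y. The upper bars' top is 36 mm above the bench.
- nut_a: Dome nut on the near left corner (frame x = -90, y = +120 mm), the corner with blue tape on the near bar. 18 mm diameter, straight for 9 mm, then domed to 17 mm height. Origin at the centre of its underside, 36 mm above the bench. Diagonal partner: nut_c.
- nut_b: Dome nut on the near right corner (frame x = -90, y = -120 mm), same make. Diagonal partner: nut_d.
- nut_c: Dome nut on the far right corner, same make. Moves with the far bar, which the corner bolts hold only by friction: a push of about 13 N along y shifts it. Diagonal partner: nut_a.
- nut_d: Dome nut on the far left corner, same make. Moves with the far bar, like nut_c. Diagonal partner: nut_b.
- rule: Slide rule, about 0.32 kg in all: yellow beam 26 mm wide, 10 mm thick, with a steel eye (20 mm hole, 34 mm outside, 8 mm thick) at one end. Origin at the centre of the eye on the underside; x runs along the rule from the eye to the notch, z up. At first it lies flat beside the frame, on either side (a red spirit level lies on the other).
- slide (a joint): Reading of the slide, m: 0 pushed home to 0.065 drawn out, growing as the notch moves away from the eye. Eye centre to notch seat = 0.265 + this value. Stays where it is left; about 2.5 N of friction. When the rule is set, the eye's 1 mm of play makes this distance about 1 mm less than that of the nut centres.
- notch (a point): Seat of the 90 degree steel V notch at the slide's end (8 mm thick), at the underside: the point where the nut's centre lies when the notch bears on the nut's inner side. The V opens away from the eye and is about 33 mm wide.
- grip (a point): Middle of the black grip block on the slide, 150 mm before the notch seat and 36 mm above the rule's underside: 24 mm wide across the rule, 40 mm long along it, its top 54.5 mm and its foot 15.5 mm above the underside. The rule can be lifted and carried by it.
- level: Red spirit level 300 mm long, 24 mm wide, 50 mm high; a bystander. Origin at the middle of its near end's foot.
- spanner: Small steel spanner lying on the bench inside the frame; a bystander.
- spare_nut: Loose dome nut standing on the bench inside the frame; a bystander.
- elbow2: White and blue push-fit pipe elbow, about 45 mm, lying beyond the frame; a bystander.
- driver: Red-handled screwdriver 200 mm long at the left; a bystander.

How it is judged:
By the outcome, as a careful person would: the job done as asked, in the order asked, and still so for the second after the job is handed in, with the robot touching nothing.
It also fails if it takes over 72 s, if anything falls off the work surface, if the arm or the gripper's body presses on something with over 40 N, if the wrist force passes 120 N, or if a joint passes its speed limit or range.

### The arm

A 7-joint arm with a two-finger parallel gripper is mounted at the origin on the work surface. World frame = base frame: x ahead of the robot, y to its left, z up, the work surface at z = 0. Lengths are in m, angles in rad, forces in N, time in s.
With the tool pointing down it reaches from about 0.4 to 0.875 m from the base axis. Payload 6.5 kg.
Tool frame: the origin (TCP) lies midway between the tips of the shut fingers; the grasp point (between the pads) lies 19 mm behind it; z points along the fingers, y is the direction in which the jaws open and shut (so a half turn about z gives the same grasp; the last joint's range is limited). The gripper opens to 85 mm and grips with 20 to 120 N. Pads are 22 mm wide; open, the fingers measure 114 mm over their backs; the gripper's body (76 mm by 85 mm) begins 54 mm behind the grasp point. The pads swing forward as they close: fully open they stand 13 mm farther back than shut.
Start: joints at [-1.358, 0.536, -0.004, 1.538, 0.003, 1.067, -0.071], TCP at [0.179, 0.625, 0.231] pointing down, gripper open.
Joint ranges: [-2.7, 2.7], [-0.37, 2.16], [-1.27, 1.26], [0.24, 2.4], [-1.31, 4.45], [0.19, 1.91], [-2.76, 2.76]. Speed limits (rad/s): [2.39, 2.39, 3.14, 3.14, 3.14, 3.14, 3.14].

### API

Orientations are given as a unit quaternion [w, x, y, z].
In Python, from workcell import env, eyes gives the robot as it stands.
- The arm moves only by the shell command python3 -m crank 'ROWS'. ROWS is a JSON object of lists of equal length, an entry for each row: "jaw": the opening, from -1 (shut) to 1 (fully open); "xyz": the shift along the tool's x, y, z in cm, a list of three; "rotation": the turn, a rotation vector about the tool's x, y, z in rad, a list of three. In form: {"jaw": [jaw, ...], "xyz": [[tx, ty, tz], ...], "rotation": [[rx, ry, rz], ...]}. A call has exactly 5 rows; each row shifts and turns the commanded pose from where the row before left it, along the tool's axes as they then stand; what a row does not reach is not made up. A row lasts 1/10 s, in which the tool goes at most 50 mm and 8.59 degrees, less where a joint would pass 70% of its speed; a pose out of reach is approached as far as the arm can. A call is refused whole if a number of a shift passes 5 or a number of a turn 0.15, either way. A call with a gripper value outside its range is refused whole. The fingers move at their own pace and stop on an object; the grip force is fixed at half the most. Time passes only in rows, so rows that do not move let the fingers close, or fill a call up. It gives the time, the measured TCP pose, the force and the opening at its end, in the units of the state.
- env.read_state(): the state, without advancing time (a new reading comes with each control period).
- eyes.read_camera(name): name is "scene" or "top" or "wrist"; returns (picture, depth): 384x512x3 uint8, red, green, blue; 384x512 float32, m along the optical axis (not along the pixel's ray), 0 where there is no reading.
- eyes.calibration(name): a dict with "K" (3x3 intrinsics, pixels), "view" (4x4, takes a point from world to camera coordinates). Camera axes: x right, y down, z forward; pixel columns grow to the right and rows downward; lengths in m; the calibration is good to about 2 mm. A picture is of the moment at which its call begins: read the wrist's pose just before it. calibration takes no time and is no camera call; for the wrist camera it gives the pose at the moment of the call.
- env.finish_job(): hands the job in, once; it reports no verdict.
The state is a dict: "time": time; "qpos": joint angles; "qd": joint speeds; "tau": joint torques, N m; "ee_pos": TCP position; "tool_rot": TCP orientation; "force": force on the tool from outside, world axes, zero at the start; "moment": the same for the moment, N m; "width": opening from 0.0 (shut) to 1.0 (fully open).
Only numpy, scipy, OpenCV 4.12 (cv2) and the standard library are available. Lean on these libraries where they do the work, as an engineer would, in place of code of your own. Each camera call takes 0.05 s, during which the arm holds its last target.

## Working session

There is one attempt and no reset: what is moved stays moved. The work goes in short steps, Python scripts to look and compute and a shell command to move; the robot and the scene stay as the last step left them, time stands still between calls to the robot, and variables do not carry over. Pictures are saved under pics/ and viewed, and the job is handed in when it is done.

```bash
ls; mkdir -p pics; python3 - <<'E'
from workcell import env, eyes
import cv2, numpy as np
s=env.read_state(); print(s)
for n in ("scene","top","wrist"):
    c=eyes.calibration(n); p,d=eyes.read_camera(n)
    np.savez(f"pics/{n}0.npz",p=p,d=d,K=c["K"],V=c["view"])
    cv2.imwrite(f"pics/{n}0.png",cv2.resize(p[:,:,::-1],(800,600)))
    print(n,c["K"],c["view"])
E
```

```text
pics
{'time': 0.0, 'qpos': array([-1.35819184,  0.53720201, -0.00442794,  1.53885018,  0.00263669,
        1.06727352, -0.07122282]), 'qd': array([-0.00111081, -0.00112736, -0.00206251, -0.00245189,  0.00177096,
       -0.00105804, -0.00011667]), 'tau': array([ 4.50298185e-04, -5.83399165e+01,  1.04881313e+00, -2.59107095e+01,
        1.23546520e-02,  9.55107826e-03, -2.16921700e-05]), 'ee_pos': array([0.17874826, 0.62429938, 0.23039891]), 'tool_rot': array([-3.82024962e-05,  1.38922598e-01,  9.90302866e-01, -8.63064600e-04]), 'force': array([-0.17663245, -0.47785485, -0.72337203]), 'moment': array([-0.01408183,  0.01268585,  0.05002314]), 'width': 0.999074491515658}
scene [[373.41473934   0.         250.74177676]
 [  0.         373.41473934 193.29367057]
 [  0.           0.           1.        ]] [[-0.22764469  0.97374052 -0.00270208  0.05209644]
 [ 0.83110821  0.19285216 -0.52160061 -0.48332289]
 [-0.50738254 -0.12098533 -0.8531855   1.39206334]
 [ 0.          0.          0.          1.        ]]
top [[349.64983857   0.         250.60040925]
 [  0.         349.64983857 183.60839842]
 [  0.           0.           1.        ]] [[-0.0058117  -0.99997163 -0.00479102  0.07461555]
 [-0.99911105  0.00600661 -0.04172574  0.57287249]
 [ 0.04175334  0.00454427 -0.99911762  1.08621161]
 [ 0.          0.          0.          1.        ]]
wrist [[296.99663995   0.         254.15634254]
 [  0.         296.99663995 195.86416112]
 [  0.           0.           1.        ]] [[ 0.27535644  0.96134017 -0.00197801 -0.64812327]
 [ 0.91571265 -0.26165988  0.30496632 -0.04024656]
 [ 0.29265881 -0.08578573 -0.95236108  0.38060539]
 [ 0.          0.          0.          1.        ]]
```

View pics/top0.png

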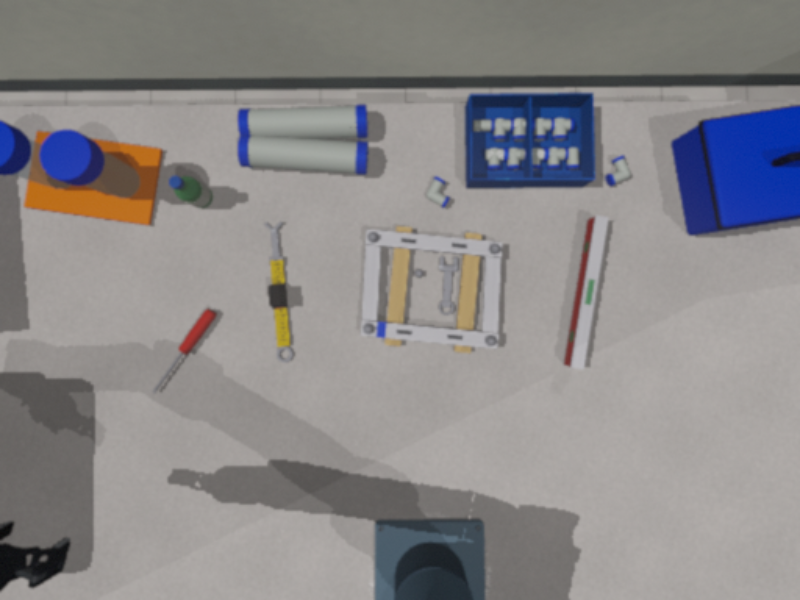

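View pics/scene0.png

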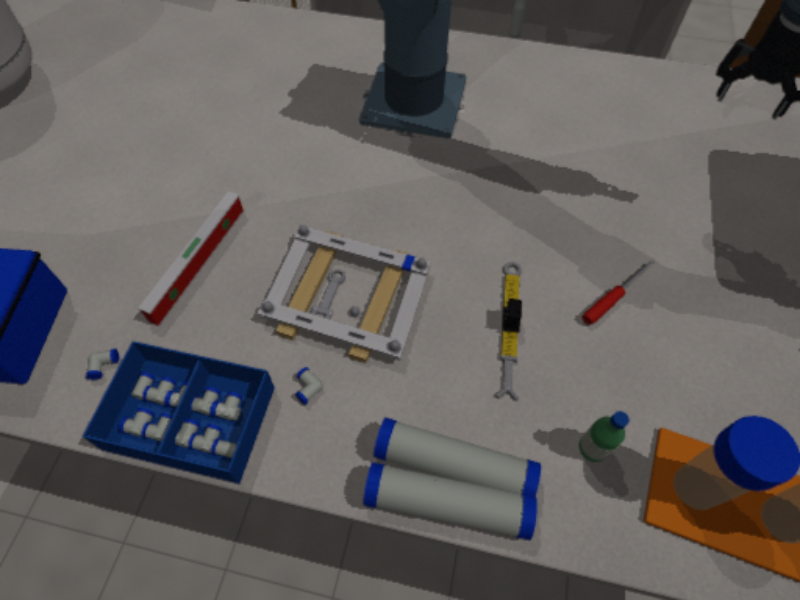

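View pics/wrist0.png

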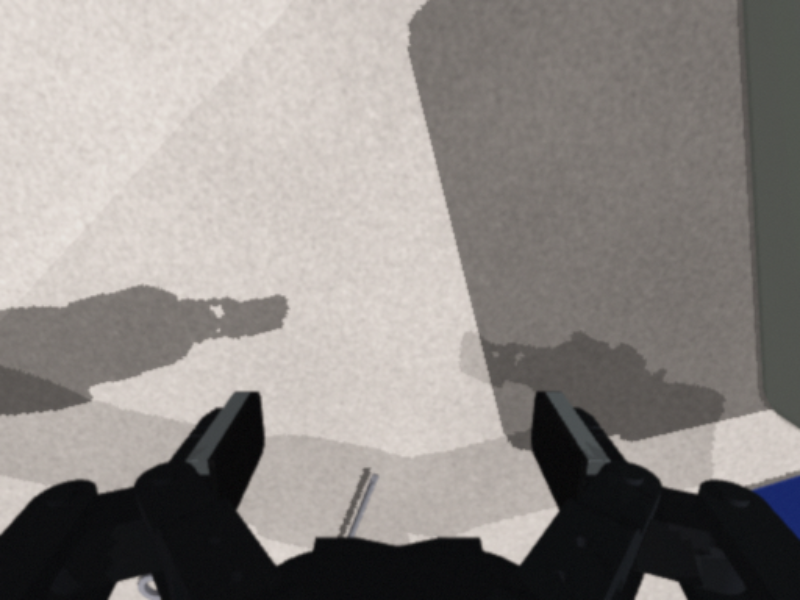

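The top view (800×600) shows the nuts at A(369,328), B(491,340), C(494,248) and D(374,237). The rule is on the left with its eye at (286,353), grip at (278,296) and notch at (275,228). The level is on the right.

```bash
cat > h.py <<'E'
import numpy as np, cv2
from workcell import env, eyes
from scipy.spatial.transform import Rotation as R
def ray(K,V,u,v,z):
    d=np.linalg.inv(K)@np.array([u,v,1.]); Rc=V[:3,:3]; o=-Rc.T@V[:3,3]; w=Rc.T@d
    return o+w*(z-o[2])/w[2]
def cloud(K,V,d):
    v,u=np.mgrid[:d.shape[0],:d.shape[1]]
    P=np.stack([(u-K[0,2])/K[0,0]*d,(v-K[1,2])/K[1,1]*d,d],-1)
    return (P-V[:3,3])@V[:3,:3]
def proj(K,V,p):
    q=V[:3,:3]@np.asarray(p)+V[:3,3]; q=K@q; return q[:2]/q[2]
def rot(q): return R.from_quat([q[1],q[2],q[3],q[0]])
def snap(n,tag,crop=None,s=None):
    c=eyes.calibration(n); p,d=eyes.read_camera(n)
    np.savez(f"pics/{n}{tag}.npz",p=p,d=d,K=c["K"],V=c["view"])
    im=p[:,:,::-1]
    if crop: u0,u1,v0,v1=crop; im=im[v0:v1,u0:u1]
    k=min(800/im.shape[1],600/im.shape[0])
    cv2.imwrite(f"pics/{n}{tag}.png",cv2.resize(im,None,fx=k,fy=k,interpolation=cv2.INTER_CUBIC))
    return p,d,c["K"],c["view"]
def load(f):
    z=np.load(f"pics/{f}.npz"); return z["p"],z["d"],z["K"],z["V"]
E
python3 - <<'E'
from h import *
p,d,K,V=load("top0")
k=0.64
for n,u,v,z in [("A",369,328,.045),("B",491,340,.045),("C",494,248,.045),("D",374,237,.045),("eye",286,353,.008),("grip",278,296,.0545),("notchend",275,228,.008)]:
    print(n,ray(K,V,u*k,v*k,z).round(4))
im=p[:,:,::-1]
cv2.imwrite("pics/t1.png",cv2.resize(im[135:235,220:335],None,fx=6.9,fy=6,interpolation=cv2.INTER_CUBIC)) 
cv2.imwrite("pics/t2.png",cv2.resize(im[135:235,150:230],None,fx=6,fy=6,interpolation=cv2.INTER_CUBIC))
P=cloud(K,V,d)
m=(P[...,2]>.046)&(P[...,0]>.3)&(P[...,0]<.72)&(P[...,1]<.45)&(P[...,1]>-.3)
n,l,st,ce=cv2.connectedComponentsWithStats(m.astype(np.uint8))
for i in range(1,n):
    q=P[l==i]; print(st[i],q.mean(0).round(4),q[:,2].max().round(4))
E
```

```text
A [0.4922 0.1154 0.045 ]
B [ 0.4676 -0.1213  0.045 ]
C [ 0.6468 -0.1296  0.045 ]
D [0.6699 0.1049 0.045 ]
eye [0.4418 0.2842 0.008 ]
grip [0.5552 0.2907 0.0545]
notchend [0.6945 0.3071 0.008 ]
[8 1 1 1 1] [0.5274 0.0662 1.1095] 1.1095
[42  1  1  1  1] [0.5274 0.0662 1.1095] 1.1095
[354   0   1   1   1] [0.5274 0.0662 1.1095] 1.1095
[500   0   1   1   1] [0.5274 0.0662 1.1095] 1.1095
[60  3  1  1  1] [0.5274 0.0662 1.1095] 1.1095
[131   3   1   1   1] [0.5274 0.0662 1.1095] 1.1095
[188   2   1   1   1] [0.5274 0.0662 1.1095] 1.1095
[217   2   1   1   1] [0.5274 0.0662 1.1095] 1.1095
[262   3   1   1   1] [0.5274 0.0662 1.1095] 1.1095
[292   3   1   1   1] [0.5274 0.0662 1.1095] 1.1095
[405   3   1   1   1] [0.5274 0.0662 1.1095] 1.1095
[504   3   1   1   1] [0.5274 0.0662 1.1095] 1.1095
[149   5   1   1   1] [0.5274 0.0662 1.1095] 1.1095
[208   4   1   1   1] [0.5274 0.0662 1.1095] 1.1095
[411   4   1   1   1] [0.5274 0.0662 1.1095] 1.1095
[472   5   1   1   1] [0.5274 0.0662 1.1095] 1.1095
[128   6   1   1   1] [0.5274 0.0662 1.1095] 1.1095
[188   6   1   1   1] [0.5274 0.0662 1.1095
[... 28230 characters left out ...]
74 0.0662 1.1095] 1.1095
[192 380   1   1   1] [0.5274 0.0662 1.1095] 1.1095
[206 380   1   1   1] [0.5274 0.0662 1.1095] 1.1095
[239 381   1   1   1] [0.5274 0.0662 1.1095] 1.1095
[267 381   1   1   1] [0.5274 0.0662 1.1095] 1.1095
[315 381   1   1   1] [0.5274 0.0662 1.1095] 1.1095
[370 381   1   1   1] [0.5274 0.0662 1.1095] 1.1095
[397 380   1   1   1] [0.5274 0.0662 1.1095] 1.1095
[465 381   1   1   1] [0.5274 0.0662 1.1095] 1.1095
[474 380   1   1   1] [0.5274 0.0662 1.1095] 1.1095
[ 67 382   1   1   1] [0.5274 0.0662 1.1095] 1.1095
[126 383   1   1   1] [0.5274 0.0662 1.1095] 1.1095
[352 383   1   1   1] [0.5274 0.0662 1.1095] 1.1095
[469 382   1   1   1] [0.5274 0.0662 1.1095] 1.1095
```

View pics/t2.png

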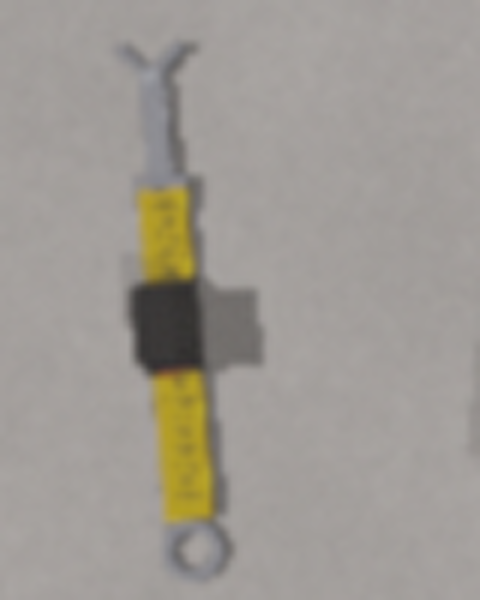

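View pics/t1.png

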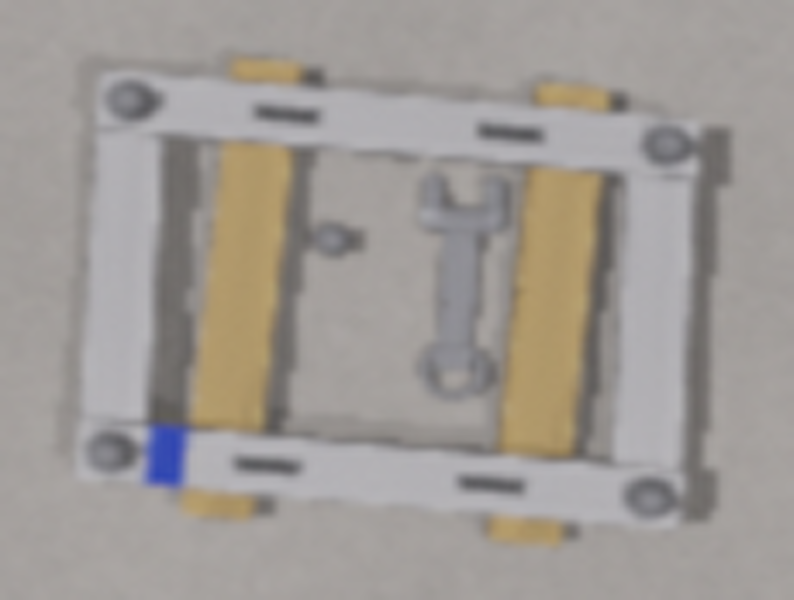

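The close-ups show the rule with its eye near the robot and the V pointing away. The spanner and spare nut are inside the frame, and the near and far bars are the upper ones. Next I'll take accurate measurements.

```bash
cat > m.py <<'E'
from h import *
p,d,K,V=load("top0")
def t1(u,v,z): return ray(K,V,220+(u+.5)/6.9-.5,135+(v+.5)/6-.5,z)
def t2(u,v,z): return ray(K,V,150+(u+.5)/6-.5,135+(v+.5)/6-.5,z)
A,B,C,D=[t1(u,v,.046) for u,v in [(111,452),(650,497),(667,145),(131,101)]]
print("A",A,"B",B,"C",C,"D",D)
n=np.linalg.norm
print("AB",n(A-B),"CD",n(C-D),"AD",n(A-D),"BC",n(B-C),"AC",n(A-C),"BD",n(B-D))
eye=t2(199,549,.008); seat=t2(157,47,.008); grip=t2(170,325,.0545)
print(eye,seat,n(eye-seat),grip, "ang",np.degrees(np.arctan2(*(seat-eye)[[1,0]])),"gripalong",(grip-eye)@(seat-eye)/n(seat-eye), "lat",np.cross((seat-eye)[:2],(grip-eye)[:2])/n(seat-eye))
P=cloud(K,V,d); ok=d>0
m=ok&(P[...,2]>.043)&(P[...,2]<.07)&(P[...,0]>.4)&(P[...,0]<.72)&(P[...,1]<.35)&(P[...,1]>-.17)
k,l,st,ce=cv2.connectedComponentsWithStats(m.astype(np.uint8))
for i in range(1,k):
    if st[i,4]>4: q=P[l==i]; print(st[i],q.mean(0).round(4),((q.max(0)+q.min(0))/2).round(4),np.median(q[:,2]).round(4))
gm=ok&(P[...,2]<.02)&(P[...,0]>.4)&(P[...,0]<.6)&(abs(P[...,1])<.4);print("bench z",np.median(P[...,2][gm]))
E
python3 m.py
```

```text
A [0.49223602 0.11689    0.046     ] B [ 0.46822867 -0.11971689  0.046     ] C [ 0.64658374 -0.12960721  0.046     ] D [0.67059101 0.10730984 0.046     ]
AB 0.2378217290467415 CD 0.23813029251499887 AD 0.17861209700715255 BC 0.17862907577268738 AC 0.29083344602606026 BD 0.30412439791359885
[0.44126739 0.28507846 0.008     ] [0.70567482 0.30790876 0.008     ] 0.26539124090401456 [0.55730643 0.29071344 0.0545    ] ang 4.934972911065632 gripalong 0.11609362693459391 lat -0.004368180095836664
[236 149   6   5  25] [0.6715 0.1076 0.0499] [0.6717 0.1074 0.0495] 0.0501
[314 156   6   6  27] [ 0.6464 -0.1297  0.0487] [ 0.6473 -0.1305  0.0488] 0.0483
[171 182  10  14 113] [0.5574 0.2982 0.053 ] [0.5582 0.2994 0.0518] 0.0533
[233 208   6   5  24] [0.4923 0.1178 0.0501] [0.492  0.1174 0.0497] 0.0505
[312 215   5   6  24] [ 0.4676 -0.1197  0.05  ] [ 0.4681 -0.1202  0.0495] 0.0504
bench z -0.00026765354644375295m.py:10: DeprecationWarning: Arrays of 2-dimensional vectors are deprecated. Use arrays of 3-dimensional vectors instead. (deprecated in NumPy 2.0)
  print(eye,seat,n(eye-seat),grip, "ang",np.degrees(np.arctan2(*(seat-eye)[[1,0]])),"gripalong",(grip-eye)@(seat-eye)/n(seat-eye), "lat",np.cross((seat-eye)[:2],(grip-eye)[:2])/n(seat-eye))
```

```bash
cat >> h.py <<'E'
def plan(xyz,yaw_deg):
    """tcp target, yaw = world angle (deg) of rule axis; jaw y perpendicular to it. prints tool-axis shift (cm) and rz"""
    s=env.read_state(); Rm=rot(s["tool_rot"]).as_matrix(); p=s["ee_pos"]
    y=Rm[:,1]; cur=np.degrees(np.arctan2(y[1],y[0]))-90
    dy=(yaw_deg-cur+90)%180-90
    print("t %.2f"%s["time"],"tcp",p.round(4),"yaw %.2f"%cur,"tilt",(Rm[:2,2]).round(4),"F",s["force"].round(1),"w %.3f"%s["width"])
    if xyz is not None:
        g=Rm.T@(np.asarray(xyz)-p)*100
        c=np.radians(dy); R2=Rm@R.from_rotvec([0,0,-c]).as_matrix(); g2=R2.T@(np.asarray(xyz)-p)*100
        print("shift now-axes cm",g.round(2),"rz total",round(-c,4),"| after turn axes",g2.round(2))
    print("q",s["qpos"].round(2))
E
python3 -c "
from h import *
plan([.5559,.296,.15],4.93)
V=eyes.calibration('wrist')['view'];print(-V[:3,:3].T@V[:3,3])"
```

```text
t 0.15 tcp [0.1788 0.6245 0.2306] yaw -15.97 tilt [-0.0002 -0.0012] F [-0.9 -0.4 -0.2] w 1.003
shift now-axes cm [-45.29 -21.19   8.1 ] rz total -0.3648 | after turn axes [-34.75 -35.96   8.1 ]
q [-1.36  0.54 -0.    1.54  0.    1.07 -0.07]
[0.1039462  0.64523984 0.37358467]
```

```bash
python3 -m crank '{"jaw":[1,1,1,1,1],"xyz":[[-1.5,-0.7,0],[-3.5,-1.6,0],[-4,-1.9,0],[-4,-1.9,0],[-4,-1.9,0]],"rotation":[[0,0,0],[0,0,0],[0,0,0],[0,0,0],[0,0,0]]}'; python3 -m crank '{"jaw":[1,1,1,1,1],"xyz":[[-4,-1.9,0],[-4,-1.9,0],[-4,-1.9,0],[-4,-1.9,0],[-4,-1.9,0]],"rotation":[[0,0,0],[0,0,0],[0,0,0],[0,0,0],[0,0,0]]}';  python3 -m crank '{"jaw":[1,1,1,1,1],"xyz":[[-4,-1.9,0],[-2.5,-1.2,0],[0,0,0],[0,0,0],[0,0,0]],"rotation":[[0,0,0],[0,0,-0.07],[0,0,-0.14],[0,0,-0.12],[0,0,-0.035]]}'; python3 -c "
from h import *
plan([.5559,.296,.15],4.93)
snap('wrist','1')"
```

```text
time: 0.65
ee_pos: [0.3225, 0.4986, 0.2313]
tool_rot: [0.0, 0.139, 0.99, -0.0]
force: [0.7, -0.2, 0.4]
width: 1.002
time: 1.15
ee_pos: [0.4881, 0.3519, 0.2314]
tool_rot: [0.0, 0.139, 0.99, -0.0]
force: [-0.6, 0.2, -0.0]
width: 1.0
time: 1.65
ee_pos: [0.5409, 0.3051, 0.2311]
tool_rot: [-0.0, -0.044, 0.999, -0.0]
force: [-0.6, 0.8, -0.4]
width: 1.002
t 1.65 tcp [0.5409 0.3051 0.2311] yaw 5.06 tilt [-0.0003 -0.0007] F [-0.6  0.8 -0.4] w 1.002
shift now-axes cm [-1.42 -1.03  8.11] rz total 0.0023 | after turn axes [-1.42 -1.03  8.11]
q [-0.61  0.49  0.03  1.62 -0.01  1.03  1.08]
```

View pics/wrist1.png

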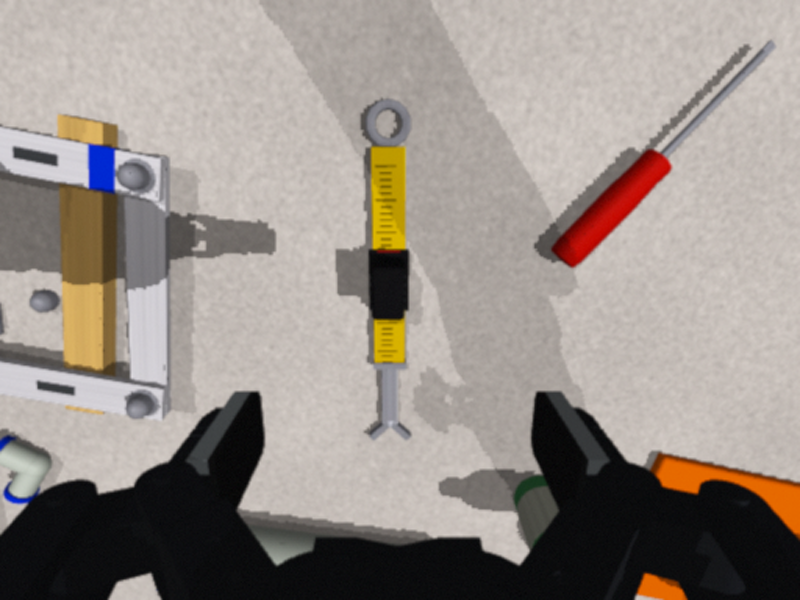

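The wrist view shows the eye at (387,122), grip at (389,285), V at (390,430), nut A at (134,176) and nut D at (139,404).

```bash
python3 - <<'E'
from h import *
p,d,K,V=load("wrist1"); k=.64
def f(u,v,z): return ray(K,V,(u+.5)*k-.5,(v+.5)*k-.5,z)
n=np.linalg.norm
eye=f(387,122,.008); seat=f(390,435,.008)
hsv=cv2.cvtColor(p,cv2.COLOR_RGB2HSV)
P=cloud(K,V,d)
m=(d>0)&(P[...,2]>.05)&(P[...,2]<.06)&(P[...,0]>.5)&(P[...,0]<.62)&(P[...,1]>.25)&(P[...,1]<.34)
q=P[m]; print("grip",q.mean(0),(q.max(0)+q.min(0))/2,np.ptp(q,0),len(q))
print(eye,seat,n(eye-seat),np.degrees(np.arctan2(*(seat-eye)[[1,0]])))
print("A",f(134,176,.047),"D",f(139,404,.047))
r=cv2.minAreaRect((q[:,:2]*1000).astype(np.float32)); print(r)
E
```

```text
grip [0.55481203 0.29840213 0.05452109] [0.55552164 0.29848197 0.05387979] [0.03969145 0.02547043 0.00740667] 714
[0.43894389 0.28719977 0.008     ] [0.70283078 0.31140203 0.008     ] 0.2649944189655435 5.240195119306583
A [0.49071714 0.11978568 0.047     ] D [0.66676704 0.10903387 0.047     ]
((555.3402709960938, 298.87518310546875), (38.63949203491211, 23.82663917541504), 4.069097518920898)
```

```bash
python3 -c "
from h import *
plan([.5555,.2985,.018],5.1)"
```

```text
t 1.70 tcp [0.5408 0.3053 0.2311] yaw 5.05 tilt [-0.0002 -0.0007] F [ 0.2  0.3 -0.3] w 0.997
shift now-axes cm [-1.41 -0.79 21.31] rz total -0.0008 | after turn axes [-1.41 -0.79 21.31]
q [-0.61  0.49  0.03  1.62 -0.01  1.03  1.08]
```

```bash
python3 -m crank '{"jaw":[1,1,1,1,1],"xyz":[[-0.7,-0.4,2],[-0.7,-0.4,4],[0,0,4],[0,0,4],[0,0,3]],"rotation":[[0,0,0],[0,0,0],[0,0,0],[0,0,0],[0,0,0]]}'; python3 -m crank '{"jaw":[1,1,1,-1,-1],"xyz":[[0,0,2.5],[0,0,1.8],[0,0,0],[0,0,0],[0,0,0]],"rotation":[[0,0,0],[0,0,0],[0,0,0],[0,0,0],[0,0,0]]}'; python3 -m crank '{"jaw":[-1,-1,-1,-1,-1],"xyz":[[0,0,0],[0,0,0],[0,0,0],[0,0,0],[0,0,0]],"rotation":[[0,0,0],[0,0,0],[0,0,0],[0,0,0],[0,0,0]]}'; python3 -c "
from h import *
plan([.5555,.2985,.018],5.1);snap('wrist','2')"
```

```text
time: 2.2
ee_pos: [0.5543, 0.2984, 0.0589]
tool_rot: [-0.001, -0.042, 0.999, -0.001]
force: [-0.4, -0.5, -0.7]
width: 1.0
time: 2.7
ee_pos: [0.5563, 0.3008, 0.0199]
tool_rot: [0.001, -0.043, 0.999, 0.001]
force: [0.1, -0.3, 0.7]
width: 0.686
time: 3.2
ee_pos: [0.5556, 0.3005, 0.0194]
tool_rot: [0.001, -0.043, 0.999, 0.0]
force: [-0.7, -1.2, 6.4]
width: 0.276
t 3.20 tcp [0.5556 0.3005 0.0194] yaw 4.93 tilt [0.0011 0.0004] F [-0.7 -1.2  6.4] w 0.276
shift now-axes cm [ 0.03 -0.2   0.14] rz total -0.003 | after turn axes [ 0.03 -0.2   0.14]
q [-0.58  0.78  0.02  1.7  -0.02  0.66  1.1 ]
```

View pics/wrist2.png

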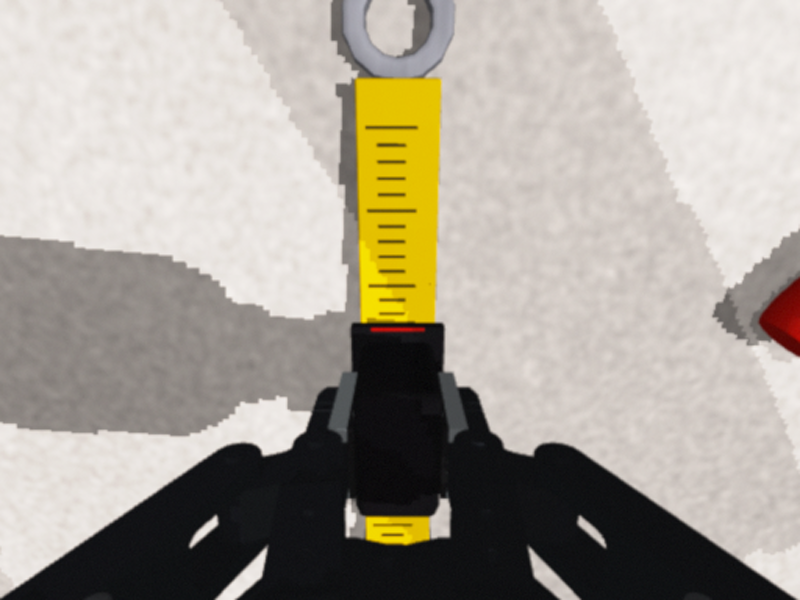

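Gripped: the block is between the pads, the eye centre is at about (398,22), and the red index line is visible. Next I'll compute the eye offset in the tool frame and the lift move.

```bash
python3 - <<'E'
from h import *
p,d,K,V=load("wrist2"); k=.64
s=env.read_state(); Rm=rot(s["tool_rot"]).as_matrix(); t=s["ee_pos"]
e=ray(K,V,(398+.5)*k-.5,(22+.5)*k-.5,.008); print(e,"eye in tool",Rm.T@(e-t))
u=np.array([np.cos(np.radians(-57.9)),np.sin(np.radians(-57.9))])
g=np.array([.4915,.118])+.116*u
plan([g[0],g[1],.11],-57.9)
E
python3 -m crank '{"jaw":[-1,-1,-1,-1,-1],"xyz":[[0,0,-1],[0,0,-2],[0,0,-3],[0,0,-3],[0,0,0]],"rotation":[[0,0,0],[0,0,0],[0,0,0],[0,0,0],[0,0,0]]}'
```

```text
[0.44046331 0.28985846 0.008     ] eye in tool [ 0.11567339 -0.00073415  0.01122998]
t 3.25 tcp [0.5556 0.3005 0.0194] yaw 4.93 tilt [0.0011 0.0005] F [-1.5 -1.9  6.1] w 0.271
shift now-axes cm [  2.65 -27.95  -9.08] rz total 1.0966 | after turn axes [-23.66 -15.12  -9.08]
q [-0.58  0.78  0.02  1.7  -0.02  0.66  1.1 ]
time: 3.75
ee_pos: [0.5576, 0.3019, 0.1128]
tool_rot: [0.003, -0.043, 0.999, 0.002]
force: [0.3, 0.9, -1.6]
width: 0.27
```

```bash
python3 -m crank '{"jaw":[-1,-1,-1,-1,-1],"xyz":[[0.2,-1.5,0],[0.3,-3,0],[0.4,-4,0],[0.4,-4,0],[0.4,-4,0]],"rotation":[[0,0,0],[0,0,0],[0,0,0],[0,0,0],[0,0,0]]}'; python3 -m crank '{"jaw":[-1,-1,-1,-1,-1],"xyz":[[0.4,-4,0],[0.4,-4,0],[0.2,-2.5,0],[0.1,-1,0],[0,0,0]],"rotation":[[0,0,0],[0,0,0],[0,0,0.05],[0,0,0.1],[0,0,0.13]]}';  python3 -m crank '{"jaw":[-1,-1,-1,-1,-1],"xyz":[[0,0,0],[0,0,0],[0,0,0],[0,0,0],[0,0,0]],"rotation":[[0,0,0.14],[0,0,0.14],[0,0,0.14],[0,0,0.14],[0,0,0.12]]}'; python3 -m crank '{"jaw":[-1,-1,-1,-1,-1],"xyz":[[0,0,0],[0,0,0],[0,0,0],[0,0,0],[0,0,0]],"rotation":[[0,0,0.1],[0,0,0.037],[0,0,0],[0,0,0],[0,0,0]]}'; python3 -c "
from h import *
snap('wrist','3')
snap('top','3',(200,350,125,240))
plan([.5532,.0197,.11],-57.9);"
```

```text
time: 4.25
ee_pos: [0.5503, 0.1313, 0.1066]
tool_rot: [-0.002, -0.043, 0.999, -0.001]
force: [1.4, 0.5, -3.6]
width: 0.273
time: 4.75
ee_pos: [0.5484, 0.0145, 0.1067]
tool_rot: [-0.002, 0.102, 0.995, -0.001]
force: [0.1, 0.0, -3.0]
width: 0.274
time: 5.25
ee_pos: [0.5486, 0.0177, 0.1067]
tool_rot: [-0.001, 0.426, 0.905, -0.001]
force: [0.1, 0.6, -3.2]
width: 0.275
time: 5.75
ee_pos: [0.5501, 0.0186, 0.1078]
tool_rot: [-0.0, 0.484, 0.875, -0.0]
force: [1.0, -1.3, -3.1]
width: 0.274
t 5.85 tcp [0.5505 0.0188 0.1081] yaw -57.90 tilt [-0.0004 -0.0001] F [ 0.3 -0.2 -4. ] w 0.270
shift now-axes cm [-0.07  0.28 -0.19] rz total 0.0 | after turn axes [-0.07  0.28 -0.19]
q [-0.35  0.56  0.31  1.91 -0.25  0.72  0.66]
```

View pics/wrist3.png

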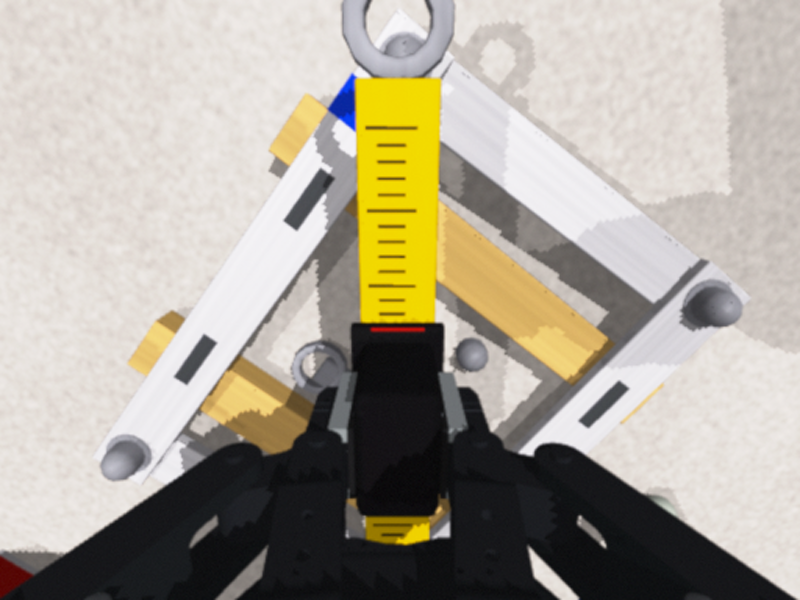

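View pics/top3.png

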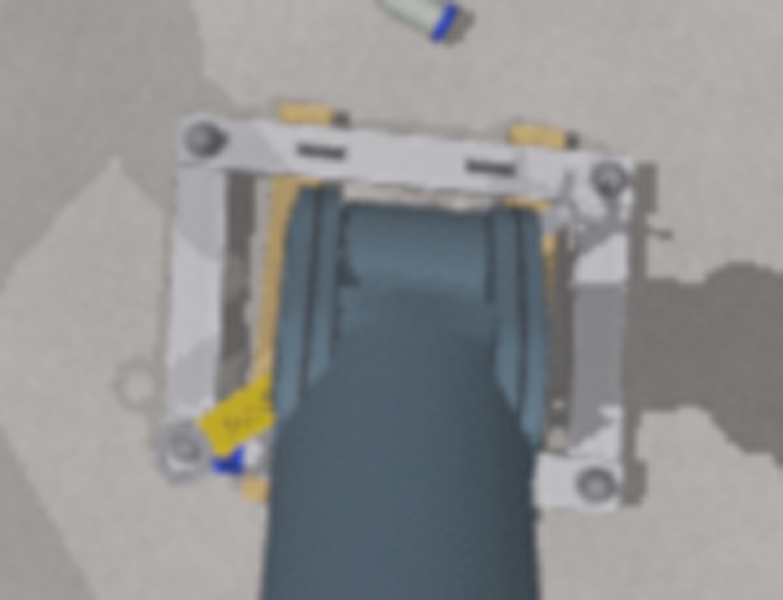

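The rule hangs level. Nut A shows through the eye near (403,45), nut D is at (712,303) and nut B at (122,460). I'll zoom in to measure A.

```bash
python3 - <<'E'
from h import *
p,d,K,V=load("wrist3")
cv2.imwrite("pics/w3z.png",cv2.resize(p[0:60,210:300,::-1],None,fx=8,fy=8,interpolation=cv2.INTER_CUBIC))
k=.64
f=lambda u,v,z: ray(K,V,(u+.5)*k-.5,(v+.5)*k-.5,z)
P=cloud(K,V,d)
for n,u,v in [("D",712,303),("B",122,460)]:
    uu,vv=int(u*k),int(v*k); m=np.zeros(d.shape,bool); m[vv-22:vv+22,uu-25:uu+25]=1
    m&=(d>0)&(P[...,2]>.041)&(P[...,2]<.056); q=P[m]; print(n,f(u,v,.045),q.mean(0),np.ptp(q,0),(q.max(0)+q.min(0))/2,len(q))
    qt=q[q[:,2]>.049]; print(qt.mean(0))
s=env.read_state(); z=s["ee_pos"][2]-.0194+.008
e=f(398,22,z); print("eye",e)
E
```

```text
D [0.66650498 0.1069053  0.045     ] [0.667507   0.10659472 0.04913028] [0.01676108 0.01764704 0.01375072] [0.6698967  0.10684551 0.04791572] 583
[0.6691939  0.10672271 0.05158527]
B [ 0.46679907 -0.11958316  0.045     ] [ 0.46742679 -0.11746875  0.04875074] [0.0176023  0.01727513 0.01368587] [ 0.4667284  -0.11983025  0.04805314] 461
[ 0.46708107 -0.11918899  0.05154402]
eye [0.48882319 0.11572481 0.09669542]
```

View pics/w3z.png

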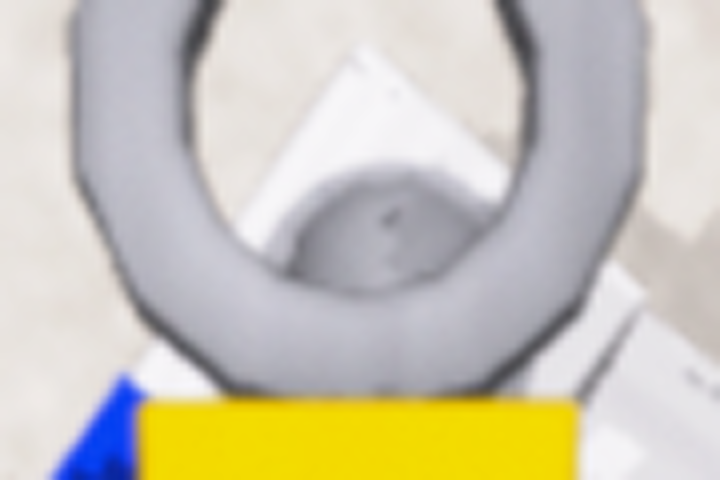

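```bash
python3 - <<'E'
from h import *
p,d,K,V=load("wrist3")
P=cloud(K,V,d)
print("A apex",ray(K,V,258.3,26.4,.053), "depth pts")
m=np.zeros(d.shape,bool); m[18:37,244:274]=1
m&=(d>0)&(P[...,2]>.041)&(P[...,2]<.056);q=P[m];print(q.mean(0),q.max(0),q.min(0),len(q)); qt=q[q[:,2]>.0515];print(qt.mean(0),len(qt))
# fit nut model: dome = spherical cap r=9,h=8 (sphere-ish) : fit center by lsq for A,B,D
from scipy.optimize import least_squares
def fit(q,c0):
    # ellipsoid dome semi axes 9,9,8 centre z=.045 ; cylinder below
    def res(c):
        dx=q[:,:2]-c[:2]; r=np.hypot(*dx.T); dz=np.maximum(q[:,2]-.045-c[2],0)
        return np.hypot(r/9e-3,dz/8e-3)-1
    return least_squares(res,[*c0,0],loss="soft_l1",f_scale=.1).x
print("A",fit(q,[.49,.118]))
for n,u,v,c in [("D",712,303,(.668,.107)),("B",122,460,(.467,-.119))]:
    uu,vv=int(u*.64),int(v*.64); m=np.zeros(d.shape,bool); m[vv-22:vv+22,uu-25:uu+25]=1
    m&=(d>0)&(P[...,2]>.040)&(P[...,2]<.056); print(n,fit(P[m],c))
p,d,K,V=load("top0");P=cloud(K,V,d)
for n,(x,y,w,h) in dict(D=(236,149,6,5),C=(314,156,6,6),A=(233,208,6,5),B=(312,215,5,6)).items():
    m=np.zeros(d.shape,bool); m[y-2:y+h+2,x-2:x+w+2]=1; m&=(d>0)&(P[...,2]>.041)&(P[...,2]<.056); q=P[m]; print("top",n,fit(q,q.mean(0)[:2]))
E
```

```text
A apex [0.48848064 0.12048745 0.053     ] depth pts
[0.48851485 0.11949696 0.05117087] [0.49430825 0.12521416 0.0547259 ] [0.48256524 0.11394443 0.04549884] 242
[0.48953054 0.11854261 0.052707  ] 123
A [0.49177673 0.11642612 0.00057538]
D [6.71517290e-01 1.07050676e-01 3.47725766e-04]
B [ 4.66549878e-01 -1.21897038e-01  3.60765357e-04]
top D [6.73279402e-01 1.07719269e-01 1.44605257e-05]
top C [ 0.64763919 -0.13087531 -0.00128182]
top A [ 4.92834785e-01  1.17441390e-01 -2.73882947e-04]
top B [ 4.67354668e-01 -1.20931266e-01 -4.02260437e-04]
```

```bash
python3 -c "
from h import *
plan([.5532,.0188,.0774],-58.05);"
```

```text
t 5.85 tcp [0.5505 0.0188 0.1081] yaw -57.90 tilt [-0.0004 -0.0001] F [ 0.3 -0.2 -4. ] w 0.270
shift now-axes cm [-0.14  0.23  3.07] rz total 0.0027 | after turn axes [-0.14  0.23  3.07]
q [-0.35  0.56  0.31  1.91 -0.25  0.72  0.66]
```

```bash
python3 -m crank '{"jaw":[-1,-1,-1,-1,-1],"xyz":[[-0.14,0.23,1],[0,0,1.5],[0,0,0.6],[0,0,0],[0,0,0]],"rotation":[[0,0,0.003],[0,0,0],[0,0,0],[0,0,0],[0,0,0]]}';python3 -c "
from h import *
plan([.5532,.0188,.0554],-58.05);
p,d,K,V=snap('wrist','4')
cv2.imwrite('pics/w4z.png',cv2.resize(p[0:70,205:305,::-1],None,fx=8,fy=8,interpolation=cv2.INTER_CUBIC))
"
```

```text
time: 6.35
ee_pos: [0.5533, 0.019, 0.077]
tool_rot: [-0.0, 0.485, 0.874, -0.0]
force: [0.5, -0.0, -3.3]
width: 0.272
t 6.35 tcp [0.5533 0.019  0.077 ] yaw -58.09 tilt [-0.0006 -0.0002] F [ 0.5 -0.  -3.3] w 0.272
shift now-axes cm [-0.01 -0.01  2.16] rz total -0.0006 | after turn axes [-0.01 -0.01  2.16]
q [-0.34  0.61  0.29  1.91 -0.27  0.66  0.68]
```

View pics/w4z.png

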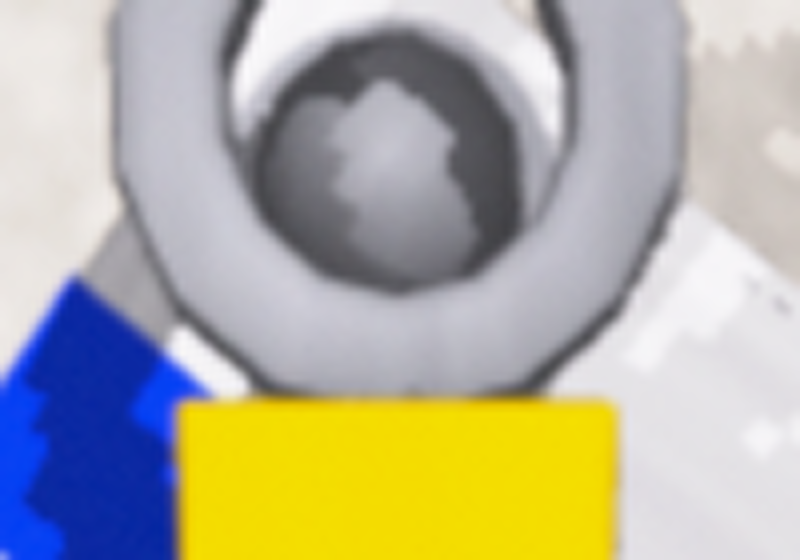

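The eye is centred over nut A to within about 1 mm sideways, so I'm lowering.

```bash
python3 -m crank '{"jaw":[-1,-1,-1,-1,-1],"xyz":[[0,0,0.4],[0,0,0.5],[0,0,0.5],[0,0,0.3],[0,0,0.1]],"rotation":[[0,0,0],[0,0,0],[0,0,0],[0,0,0],[0,0,0]]}';python3 -m crank '{"jaw":[-1,-1,-1,-1,-1],"xyz":[[0,0,0.15],[0,0,0.1],[0,0,0],[0,0,0],[0,0,0]],"rotation":[[0,0,0],[0,0,0],[0,0,0],[0,0,0],[0,0,0]]}';python3 -c "
from h import *
plan([.5532,.0188,.0554],-58.05);
p,d,K,V=snap('wrist','5')
cv2.imwrite('pics/w5z.png',cv2.resize(p[0:70,205:305,::-1],None,fx=8,fy=8,interpolation=cv2.INTER_CUBIC))
"
```

```text
time: 6.9
ee_pos: [0.5531, 0.0191, 0.0588]
tool_rot: [-0.0, 0.485, 0.874, -0.0]
force: [0.5, -0.1, -2.6]
width: 0.272
time: 7.4
ee_pos: [0.5536, 0.0191, 0.0569]
tool_rot: [0.0, 0.485, 0.874, 0.0]
force: [-0.5, 0.2, -4.1]
width: 0.275
t 7.40 tcp [0.5536 0.0191 0.0569] yaw -58.08 tilt [0.0003 0.    ] F [-0.5  0.2 -4.1] w 0.275
shift now-axes cm [-0.   -0.04  0.15] rz total -0.0006 | after turn axes [-0.   -0.04  0.15]
q [-0.32  0.64  0.28  1.92 -0.28  0.62  0.69]
```

View pics/w5z.png

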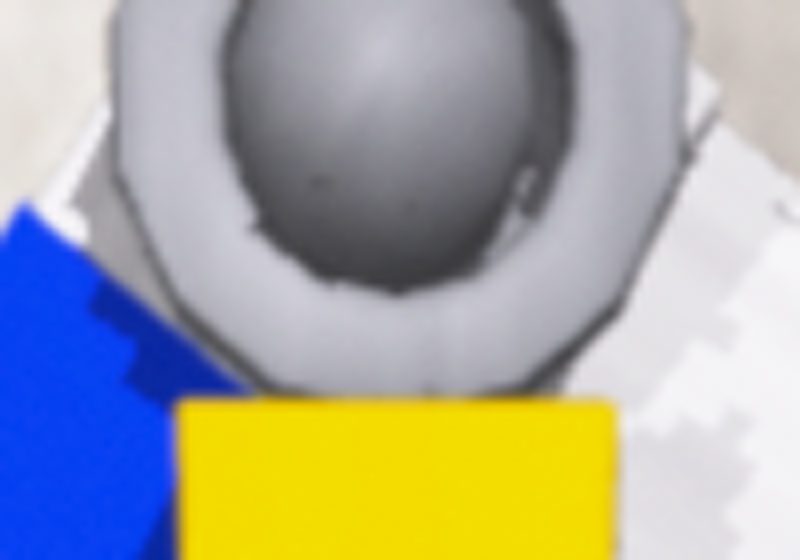

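The eye is down around nut A. Next I'll draw the slide out about 20 mm, then creep.

```bash
python3 -m crank '{"jaw":[-1,-1,-1,-1,-1],"xyz":[[-0.1,0,0.08],[-0.3,0,0],[-0.4,0,0],[-0.4,0,0],[-0.4,0,0]],"rotation":[[0,0,0],[0,0,0],[0,0,0],[0,0,0],[0,0,0]]}';python3 -m crank '{"jaw":[-1,-1,-1,-1,-1],"xyz":[[-0.3,0,0],[-0.1,0,0],[0,0,0],[0,0,0],[0,0,0]],"rotation":[[0,0,0],[0,0,0],[0,0,0],[0,0,0],[0,0,0]]}';python3 -c "
from h import *
plan([.5532,.0188,.0554],-58.05);
p,d,K,V=snap('wrist','6')
snap('scene','6',(150,290,120,235))
"
```

```text
time: 7.95
ee_pos: [0.5618, 0.0052, 0.0559]
tool_rot: [-0.0, 0.485, 0.874, -0.0]
force: [-1.2, 2.4, -3.3]
width: 0.269
time: 8.45
ee_pos: [0.5642, 0.0016, 0.0561]
tool_rot: [0.0, 0.485, 0.874, -0.0]
force: [-0.2, -0.1, -2.3]
width: 0.268
t 8.45 tcp [0.5642 0.0016 0.0561] yaw -58.08 tilt [ 0.0005 -0.0006] F [-0.2 -0.1 -2.3] w 0.268
shift now-axes cm [ 2.04 -0.03  0.07] rz total -0.0006 | after turn axes [ 2.04 -0.03  0.07]
q [-0.29  0.66  0.27  1.89 -0.28  0.63  0.72]
```

View pics/wrist6.png

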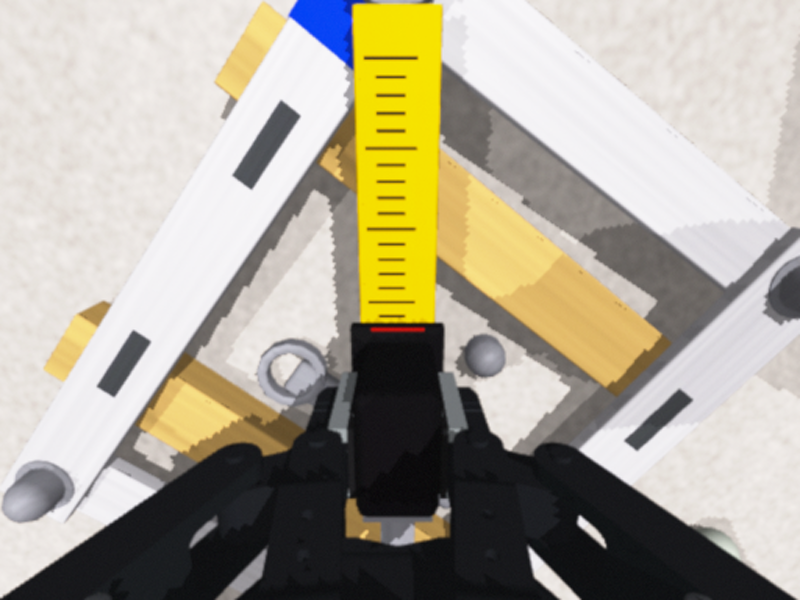

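View pics/scene6.png

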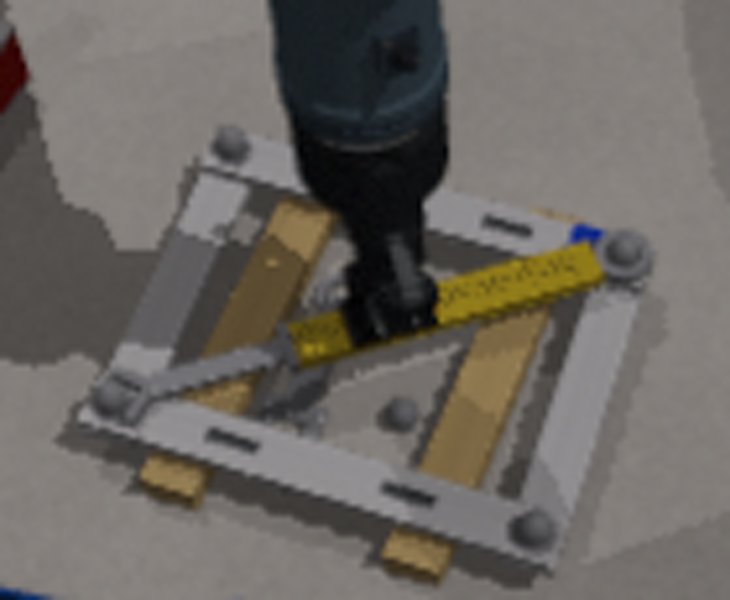

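The scene view shows the eye over nut A, the rule along the A–C diagonal and the notch short of nut C. I'll creep in now.

```bash
python3 -m crank '{"jaw":[-1,-1,-1,-1,-1],"xyz":[[-0.1,0,0],[-0.1,0,0],[-0.1,0,0],[-0.1,0,0],[-0.05,0,0]],"rotation":[[0,0,0],[0,0,0],[0,0,0],[0,0,0],[0,0,0]]}';python3 -c "
from h import *
s=env.read_state();u=np.array([.529,-.8486,0]);print('F.u',s['force']@u,'adv',s['ee_pos']@u)
snap('scene','7',(150,290,120,235))
s=env.read_state();print('F.u',s['force']@u,'adv',s['ee_pos']@u)
"
```

```text
time: 9.05
ee_pos: [0.5663, -0.0017, 0.056]
tool_rot: [-0.0, 0.485, 0.874, -0.0]
force: [-1.3, 1.7, -3.4]
width: 0.271
F.u -2.108014118161834 adv 0.30105782569732725
F.u -2.4499050561794666 adv 0.3011921765519308
```

View pics/scene7.png

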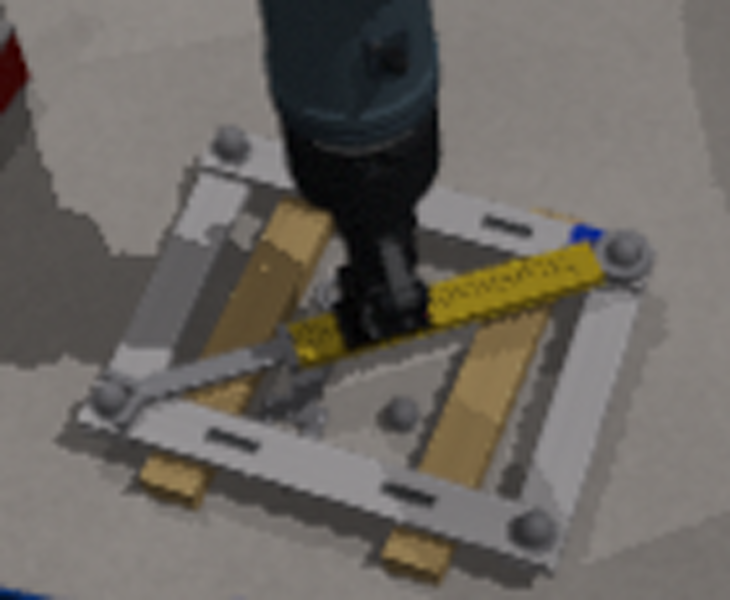

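```bash
cat > fu.py <<'E'
import sys
from h import *
u={"AC":np.array([.529,-.8486,0]),"BD":np.array([.6671,.745,0])}[sys.argv[1]]
s=env.read_state();print('F.u %.2f'%(s['force']@u),'adv %.4f'%(s['ee_pos']@u))
E
for i in 1; do python3 -m crank '{"jaw":[-1,-1,-1,-1,-1],"xyz":[[-0.05,0,0],[-0.05,0,0],[-0.05,0,0],[0,0,0],[0,0,0]],"rotation":[[0,0,0],[0,0,0],[0,0,0],[0,0,0],[0,0,0]]}'; python3 fu.py AC; done; python3 -m crank '{"jaw":[-1,-1,-1,-1,-1],"xyz":[[-0.05,0,0],[-0.05,0,0],[0,0,0],[0,0,0],[0,0,0]],"rotation":[[0,0,0],[0,0,0],[0,0,0],[0,0,0],[0,0,0]]}'; python3 fu.py AC
```

```text
time: 9.6
ee_pos: [0.567, -0.0029, 0.0559]
tool_rot: [-0.0, 0.485, 0.874, -0.0]
force: [-2.0, 3.0, -2.6]
width: 0.275
F.u -3.57 adv 0.3024
time: 10.1
ee_pos: [0.5671, -0.0032, 0.0559]
tool_rot: [-0.001, 0.485, 0.874, 0.0]
force: [-4.4, 2.7, -2.5]
width: 0.27
F.u -4.61 adv 0.3027
```

```bash
python3 -c "
from h import *
snap('scene','8',(155,225,165,220))
snap('top','8',(290,350,140,185))
"; python3 fu.py AC
```

```text
F.u -5.59 adv 0.3027
```

View pics/scene8.png

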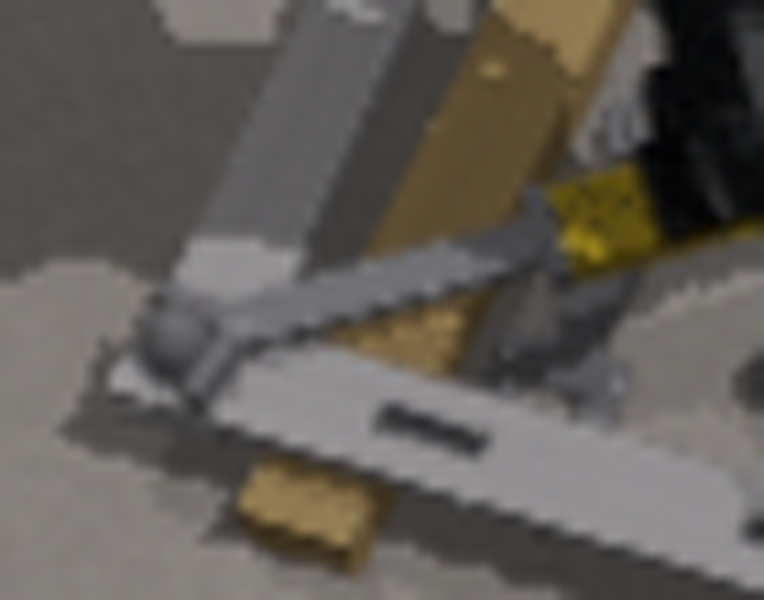

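View pics/top8.png

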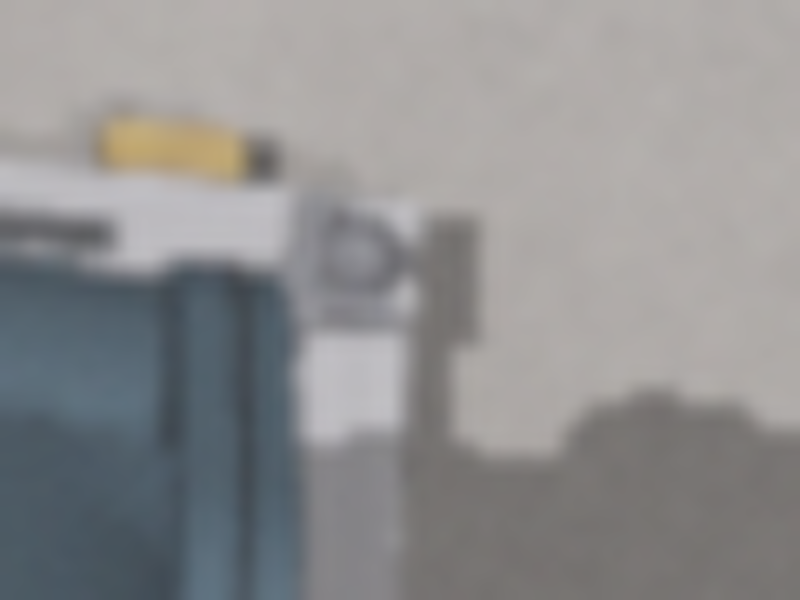

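The notch bears on nut C. The lateral force component suggests only one flank of the V is touching, so I'll ease it sideways by a fraction of a millimetre.

```bash
python3 -m crank '{"jaw":[-1,-1,-1,-1,-1],"xyz":[[0,-0.05,0],[0,0,0],[0,0,0],[0,0,0],[0,0,0]],"rotation":[[0,0,0.004],[0,0,0],[0,0,0],[0,0,0],[0,0,0]]}'; python3 - <<'E'
from h import *
u=np.array([.529,-.8486,0]);v=np.array([.8486,.529,0])
s=env.read_state();f=s['force'];print(f@u,f@v,s['ee_pos'],s['ee_pos']@u,s['moment'])
E
```

```text
time: 10.7
ee_pos: [0.5671, -0.0033, 0.0559]
tool_rot: [-0.0, 0.487, 0.874, 0.0]
force: [-2.3, 4.3, -3.3]
width: 0.274
-4.805757069661592 0.3292089654981528 [ 0.56711036 -0.00328763  0.05589318] 0.30279126203206497 [0.87144858 0.59636293 0.28016342]
```

```bash
python3 -m crank '{"jaw":[-1,-1,-1,-1,-1],"xyz":[[0,0,0.06],[-0.05,0,0],[0,0,0],[0,0,0],[0,0,0]],"rotation":[[0,0,0],[0,0,0],[0,0,0],[0,0,0],[0,0,0]]}'; python3 - <<'E'
from h import *
u=np.array([.529,-.8486,0]);v=np.array([.8486,.529,0])
s=env.read_state();f=s['force'];print(f@u,f@v,f,s['ee_pos'],s['ee_pos']@u)
p,d,K,V=snap("wrist","9")
cv2.imwrite('pics/w9z.png',cv2.resize(p[0:240,180:320,::-1],None,fx=2.5*2,fy=2.5,interpolation=cv2.INTER_CUBIC))
E
```

```text
time: 11.2
ee_pos: [0.5672, -0.0033, 0.0556]
tool_rot: [-0.001, 0.487, 0.874, 0.0]
force: [-5.0, 5.4, 1.3]
width: 0.269
-7.234525263932978 -1.3540616790204523 [-4.97630493  5.42312038  1.32733338] [ 0.56717074 -0.00331762  0.0556211 ] 0.3028486537540447
```

View pics/wrist9.png

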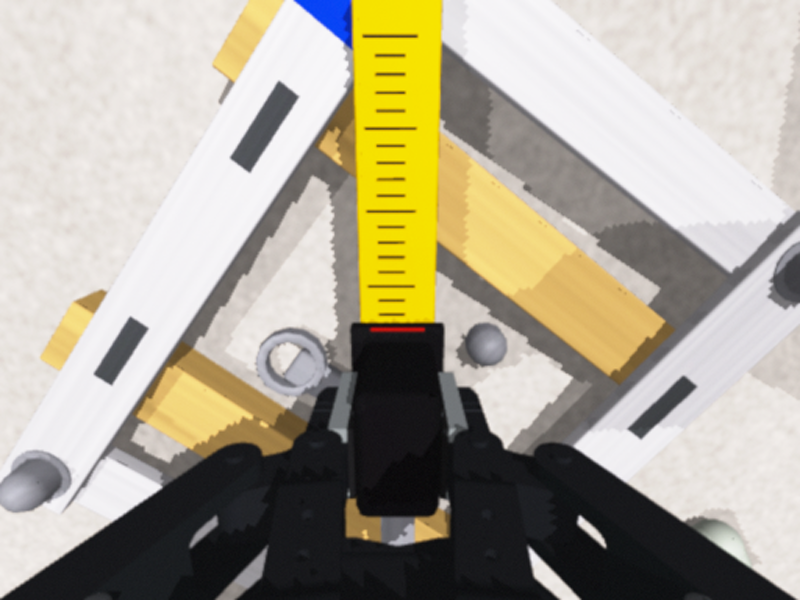

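AC is done. The notch bears at about 5 N beyond friction with the rule resting on the bars, and the contact advance is 0.3028. Next I'll ease the slide back, lift and turn onto the B–D diagonal with the eye at D, which keeps the last joint in mid range.

```bash
python3 -m crank '{"jaw":[-1,-1,-1,-1,-1],"xyz":[[0.1,0,-0.03],[0.15,0,-0.05],[0.1,0,-0.1],[0,0,-0.3],[0,0,-0.6]],"rotation":[[0,0,0],[0,0,0],[0,0,0],[0,0,0],[0,0,0]]}';  python3 -m crank '{"jaw":[-1,-1,-1,-1,-1],"xyz":[[0,0,-1],[0,0,-1.5],[0,0,-1.5],[0,0,-0.5],[0,0,0]],"rotation":[[0,0,0],[0,0,0],[0,0,0],[0,0,0],[0,0,0]]}'; python3 -c "
from h import *
snap('wrist','10'); snap('top','10',(215,350,125,240))
plan([.5781,.0028,.11],-131.9)"
```

```text
time: 11.75
ee_pos: [0.566, -0.0022, 0.0665]
tool_rot: [0.0, 0.488, 0.873, -0.0]
force: [0.2, -0.0, -2.4]
width: 0.272
time: 12.25
ee_pos: [0.5667, -0.0015, 0.1127]
tool_rot: [0.001, 0.487, 0.873, 0.001]
force: [0.7, 0.8, -4.0]
width: 0.273
t 12.35 tcp [ 0.5655 -0.0014  0.1112] yaw -58.31 tilt [-0.0001  0.0001] F [-0.4  0.  -3.3] w 0.271
shift now-axes cm [-0.3   1.29  0.12] rz total 1.2845 | after turn axes [1.16 0.65 0.12]
q [-0.31  0.57  0.31  1.87 -0.25  0.74  0.69]
```

View pics/wrist10.png

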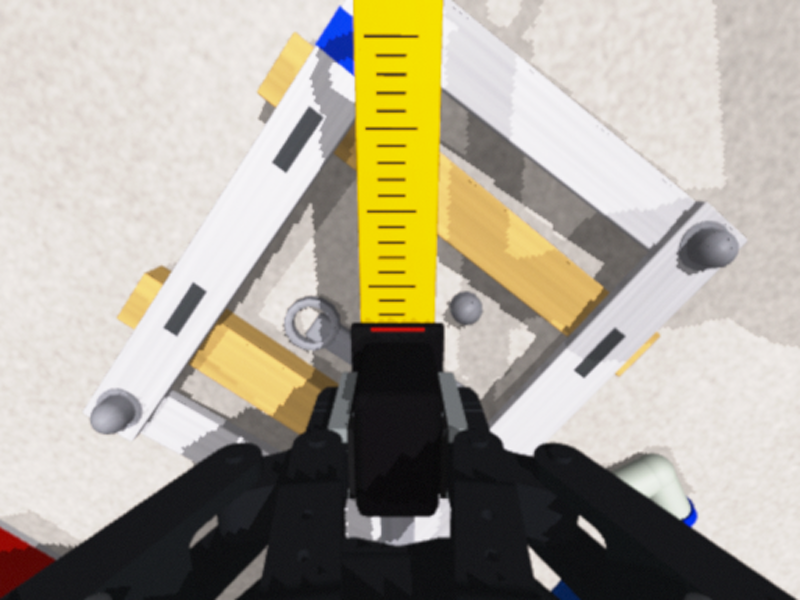

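View pics/top10.png

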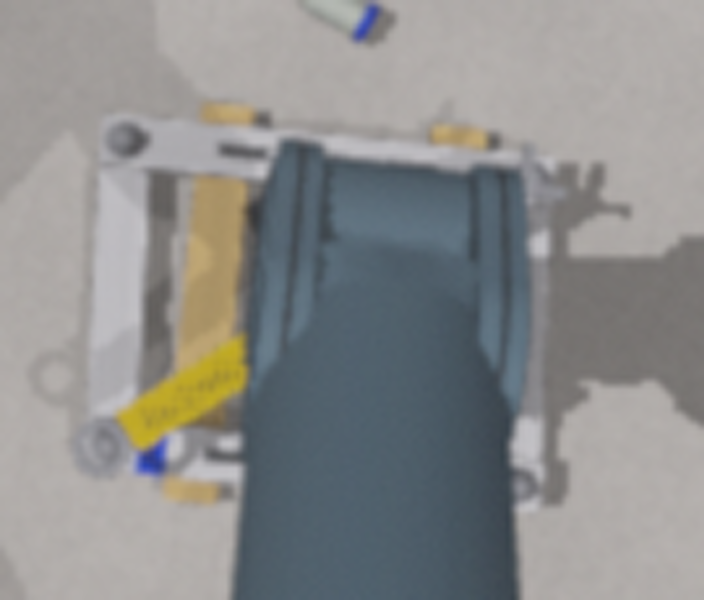

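```bash
python3 -m crank '{"jaw":[-1,-1,-1,-1,-1],"xyz":[[0,0,0],[0,0,0],[0,0,0],[0,0,0],[0,0,0]],"rotation":[[0,0,0.07],[0,0,0.14],[0,0,0.14],[0,0,0.14],[0,0,0.14]]}';  python3 -m crank '{"jaw":[-1,-1,-1,-1,-1],"xyz":[[0,0,0],[0,0,0],[0,0,0],[0,0,0],[0.6,0.3,0]],"rotation":[[0,0,0.14],[0,0,0.14],[0,0,0.14],[0,0,0.14],[0,0,0.095]]}';python3 -m crank '{"jaw":[-1,-1,-1,-1,-1],"xyz":[[0.56,0.35,0],[0,0,0],[0,0,0],[0,0,0],[0,0,0]],"rotation":[[0,0,0],[0,0,0],[0,0,0],[0,0,0],[0,0,0]]}'; python3 -c "
from h import *
snap('wrist','11'); snap('top','11',(215,350,125,240))
plan([.5781,.0025,.0774],-131.9)"
```

```text
time: 12.85
ee_pos: [0.5651, -0.0015, 0.1104]
tool_rot: [-0.0, 0.736, 0.677, -0.001]
force: [-0.3, -0.6, -3.4]
width: 0.274
time: 13.35
ee_pos: [0.5703, 0.0012, 0.1103]
tool_rot: [-0.0, 0.914, 0.405, -0.001]
force: [1.0, -0.4, -3.2]
width: 0.273
time: 13.85
ee_pos: [0.5778, 0.0031, 0.1112]
tool_rot: [-0.0, 0.913, 0.407, -0.0]
force: [0.1, -0.2, -3.0]
width: 0.272
t 13.95 tcp [0.5779 0.0032 0.1112] yaw -131.93 tilt [-0.0001  0.0002] F [-0.7  0.1 -4.1] w 0.273
shift now-axes cm [-0.03  0.06  3.38] rz total -0.0006 | after turn axes [-0.03  0.06  3.38]
q [-0.55  0.66  0.64  1.85 -0.53  0.81 -0.36]
```

View pics/wrist11.png

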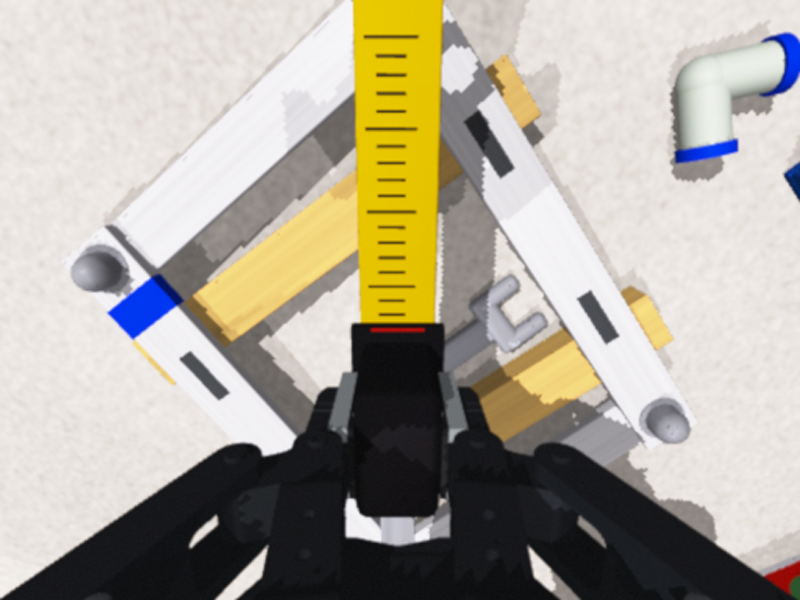

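View pics/top11.png

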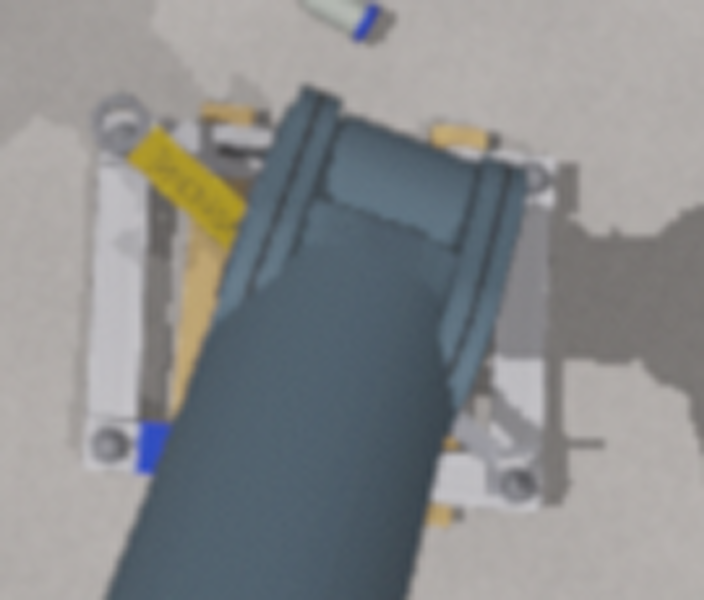

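The wrist view now shows nuts A (98,270) and C (666,420), but the eye is out of frame. The top view shows the eye around nut D at (120,122). I'll check its alignment there.

```bash
cat > fitnut.py <<'E'
from h import *
from scipy.optimize import least_squares
def fit(q,c0):
    def res(c):
        dx=q[:,:2]-c[:2]; r=np.hypot(*dx.T); dz=np.maximum(q[:,2]-.045-c[2],0)
        return np.hypot(r/9e-3,dz/8e-3)-1
    return least_squares(res,[*c0,0],loss="soft_l1",f_scale=.1).x
def nut(f,u,v,w=25):
    p,d,K,V=load(f);P=cloud(K,V,d); u=int(u);v=int(v)
    m=np.zeros(d.shape,bool); m[max(0,v-w):v+w,max(0,u-w):u+w]=1
    m&=(d>0)&(P[...,2]>.040)&(P[...,2]<.056); return fit(P[m],P[m].mean(0)[:2]).round(4)
E
python3 - <<'E'
from fitnut import *
print("A",nut("wrist11",98*.64,270*.64),"C",nut("wrist11",666*.64,420*.64))
print("w10 D",nut("wrist10",710*.64,245*.64),"B",nut("wrist10",112*.64,413*.64))
p,d,K,V=load("top11")
s=env.read_state(); z=s["ee_pos"][2]-.0194+.008
print("eye top", ray(K,V,215+(120.5)/5.215-.5,125+122.5/5.215-.5,z), "expected", s["ee_pos"][:2]+.1404*np.array([.668,.744]))
P=cloud(K,V,d)
m=np.zeros(d.shape,bool); m[135:165,225:255]=1; m&=(d>0)&(P[...,2]>.085)&(P[...,2]<.108); q=P[m]; 
e=s["ee_pos"][:2]+.1404*np.array([.668,.744]); q=q[np.hypot(*(q[:,:2]-e).T)<.022]
def res(c):
    r=np.hypot(*(q[:,:2]-c).T); return np.maximum(r-.017,0)+np.maximum(.010-r,0)
print(len(q),q.mean(0),least_squares(res,e).x)
cv2.imwrite('pics/t11z.png',cv2.resize(p[137:167,225:265,::-1],None,fx=18,fy=18,interpolation=cv2.INTER_CUBIC))
E
```

```text
A [4.914e-01 1.168e-01 2.000e-04] C [ 6.468e-01 -1.322e-01  4.000e-04]
w10 D [6.716e-01 1.071e-01 4.000e-04] B [ 4.665e-01 -1.220e-01  3.000e-04]
eye top [0.67335785 0.10794983 0.09983567] expected [0.67164216 0.10763245]
91 [0.67105569 0.10524331 0.09953804] [0.6709066  0.10624294]
```

View pics/t11z.png

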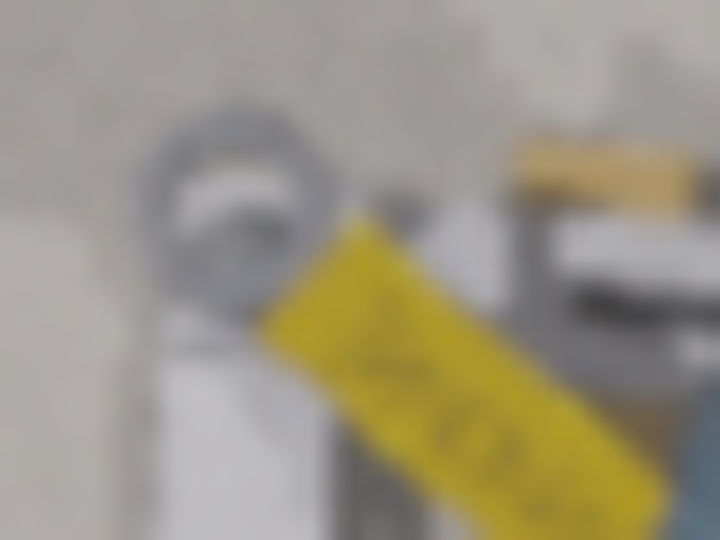

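The nut fits agree across views: D is unmoved and AC ≈ 293.5, BD ≈ 307.5 mm. The eye is within about 1 mm of D, so I'm descending part-way and rechecking.

```bash
python3 -m crank '{"jaw":[-1,-1,-1,-1,-1],"xyz":[[-0.02,0.04,1],[0,0,1.5],[0,0,0.8],[0,0,0],[0,0,0]],"rotation":[[0,0,0],[0,0,0],[0,0,0],[0,0,0],[0,0,0]]}'; python3 - <<'E'
from fitnut import *
plan([.5781,.0025,.0554],-131.9)
p,d,K,V=snap('top','12')
cv2.imwrite('pics/t12z.png',cv2.resize(p[137:167,225:265,::-1],None,fx=18,fy=18,interpolation=cv2.INTER_CUBIC))
p,d,K,V=snap('scene','12')
c=proj(K,V,[.671,.107,.06]).astype(int);print(c)
cv2.imwrite('pics/s12z.png',cv2.resize(p[c[1]-30:c[1]+30,c[0]-40:c[0]+40,::-1],None,fx=9,fy=9,interpolation=cv2.INTER_CUBIC))
E
```

```text
time: 14.45
ee_pos: [0.578, 0.0027, 0.0778]
tool_rot: [-0.0, 0.913, 0.407, -0.0]
force: [-0.0, 0.4, -3.8]
width: 0.27
t 14.45 tcp [0.578  0.0027 0.0778] yaw -131.95 tilt [-0.0008 -0.0003] F [-0.   0.4 -3.8] w 0.270
shift now-axes cm [-0.    0.02  2.24] rz total -0.0009 | after turn axes [-0.    0.02  2.24]
q [-0.52  0.71  0.6   1.86 -0.57  0.75 -0.33]
[252 217]
```

View pics/t12z.png

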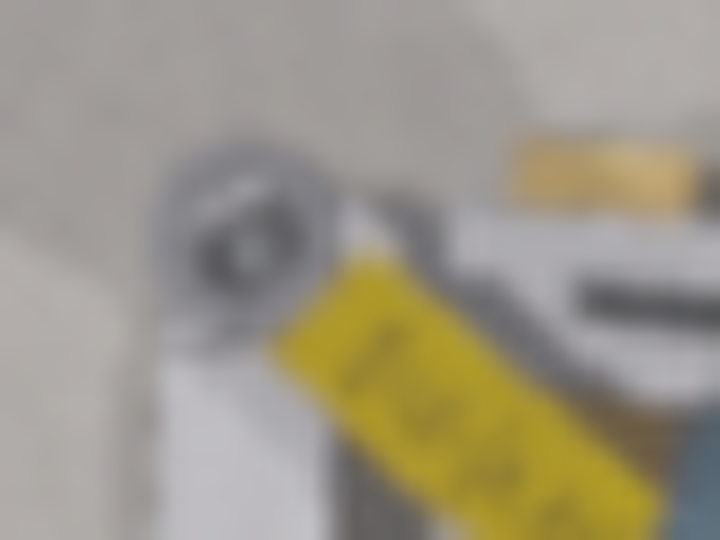

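View pics/s12z.png

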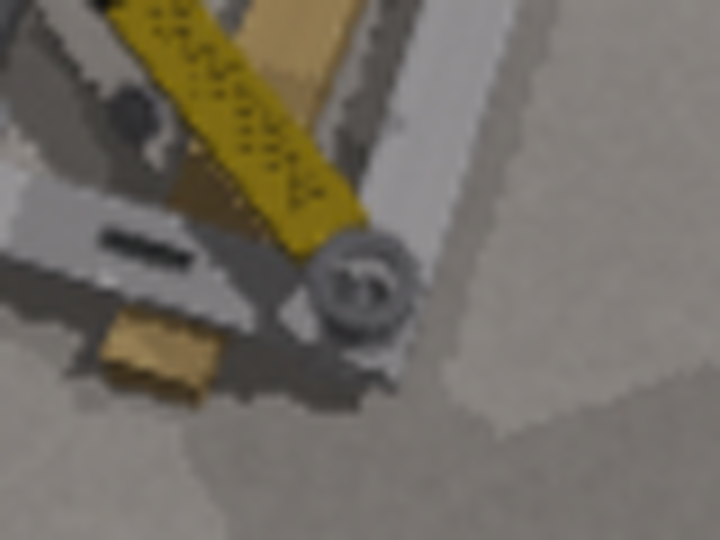

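The eye is concentric with nut D to about 1 mm in both views. Lowering.

```bash
python3 -m crank '{"jaw":[-1,-1,-1,-1,-1],"xyz":[[0.02,0,0.4],[0,0,0.5],[0,0,0.4],[0,0,0.3],[0,0,0.2]],"rotation":[[0,0,0],[0,0,0],[0,0,0],[0,0,0],[0,0,0]]}'; python3 fu.py BD; python3 -m crank '{"jaw":[-1,-1,-1,-1,-1],"xyz":[[0,0,0.15],[0,0,0.1],[0,0,0],[0,0,0],[0,0,0]],"rotation":[[0,0,0],[0,0,0],[0,0,0],[0,0,0],[0,0,0]]}'; python3 - <<'E'
from fitnut import *
plan([.5781,.0025,.0554],-131.9)
p,d,K,V=snap('scene','13',(150,290,120,235))
E
```

```text
time: 15.05
ee_pos: [0.578, 0.003, 0.0598]
tool_rot: [-0.0, 0.913, 0.407, -0.0]
force: [-1.7, -0.8, -2.8]
width: 0.273
F.u -1.71 adv 0.3879
time: 15.55
ee_pos: [0.5781, 0.0029, 0.0576]
tool_rot: [-0.0, 0.913, 0.407, -0.0]
force: [-1.8, -0.2, -3.9]
width: 0.273
t 15.55 tcp [0.5781 0.0029 0.0576] yaw -131.94 tilt [-0.0005 -0.0001] F [-1.8 -0.2 -3.9] w 0.273
shift now-axes cm [-0.03  0.03  0.22] rz total -0.0006 | after turn axes [-0.03  0.03  0.22]
q [-0.5   0.74  0.58  1.86 -0.59  0.72 -0.31]
```

View pics/scene13.png

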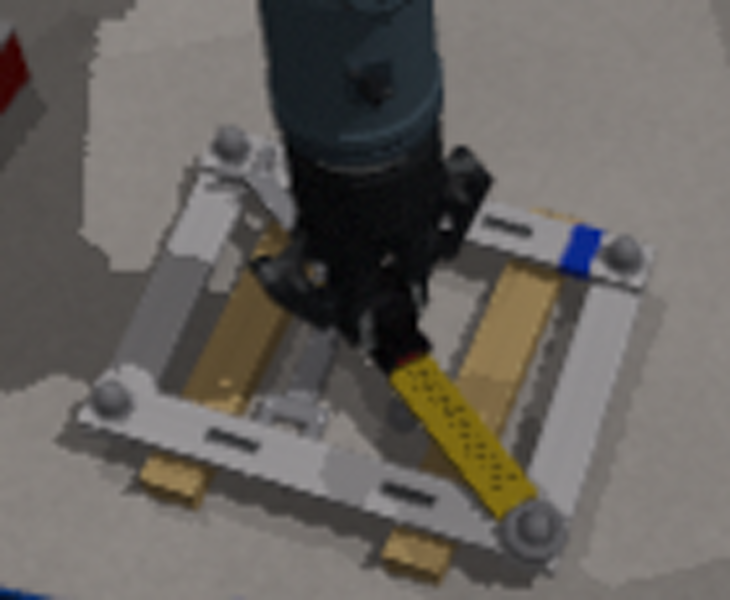

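Eye D is down, and the V is near nut B at about (265,165). I'll draw out about 11 mm, then creep.

```bash
python3 -m crank '{"jaw":[-1,-1,-1,-1,-1],"xyz":[[0,0,0.1],[-0.2,0,0.05],[-0.4,0,0],[-0.4,0,0],[-0.1,0,0]],"rotation":[[0,0,0],[0,0,0],[0,0,0],[0,0,0],[0,0,0]]}'; python3 -m crank '{"jaw":[-1,-1,-1,-1,-1],"xyz":[[-0.1,0,0],[-0.1,0,0],[0,0,0],[0,0,0],[0,0,0]],"rotation":[[0,0,0],[0,0,0],[0,0,0],[0,0,0],[0,0,0]]}'; python3 fu.py BD; python3 - <<'E'
from fitnut import *
plan(None,-131.9)
p,d,K,V=snap('scene','14',(180,250,125,180))
p,d,K,V=snap('top','14',(290,350,190,235))
E
```

```text
time: 16.1
ee_pos: [0.5711, -0.005, 0.0564]
tool_rot: [-0.0, 0.913, 0.407, 0.0]
force: [0.8, 2.0, -3.3]
width: 0.275
time: 16.6
ee_pos: [0.5697, -0.0066, 0.0562]
tool_rot: [0.0, 0.913, 0.407, 0.0]
force: [1.1, 2.6, -2.6]
width: 0.274
F.u 2.66 adv 0.3751
t 16.60 tcp [ 0.5697 -0.0066  0.0562] yaw -131.94 tilt [0.0001 0.    ] F [ 1.1  2.6 -2.6] w 0.274
q [-0.49  0.73  0.58  1.89 -0.6   0.7  -0.29]
```

View pics/scene14.png

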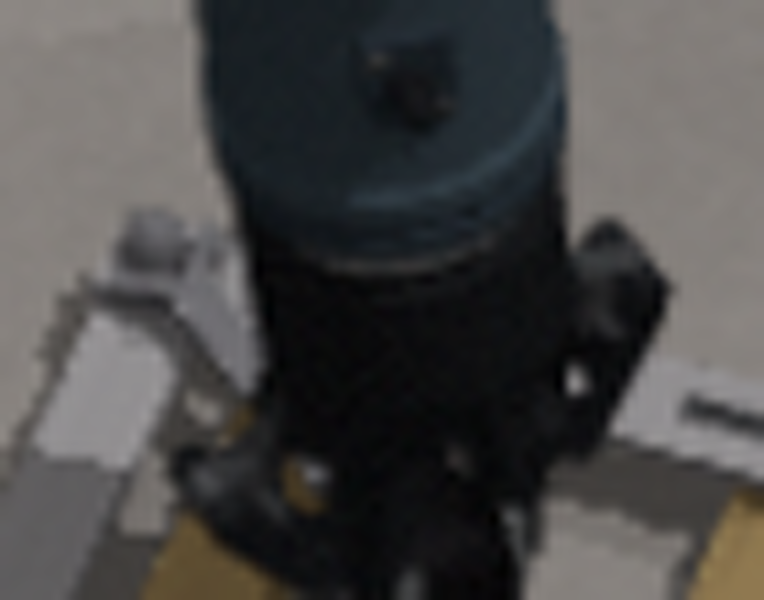

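View pics/top14.png

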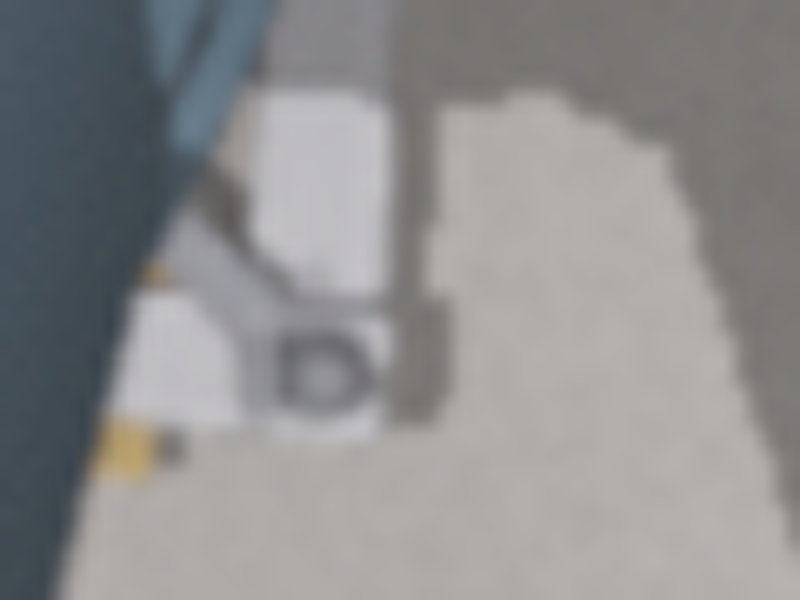

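The notch is 2–3 mm short of nut B. Creeping.

```bash
python3 -m crank '{"jaw":[-1,-1,-1,-1,-1],"xyz":[[-0.05,0,0],[-0.05,0,0],[-0.05,0,0],[0,0,0],[0,0,0]],"rotation":[[0,0,0],[0,0,0],[0,0,0],[0,0,0],[0,0,0]]}'; python3 fu.py BD; python3 -m crank '{"jaw":[-1,-1,-1,-1,-1],"xyz":[[-0.05,0,0],[-0.05,0,0],[0,0,0],[0,0,0],[0,0,0]],"rotation":[[0,0,0],[0,0,0],[0,0,0],[0,0,0],[0,0,0]]}'; python3 fu.py BD
```

```text
time: 17.2
ee_pos: [0.5686, -0.0078, 0.0562]
tool_rot: [0.0, 0.913, 0.407, -0.0]
force: [0.7, 1.9, -2.0]
width: 0.277
F.u 1.89 adv 0.3735
time: 17.7
ee_pos: [0.5679, -0.0086, 0.0562]
tool_rot: [0.0, 0.913, 0.407, -0.0]
force: [0.5, 2.4, -2.6]
width: 0.274
F.u 2.11 adv 0.3725
```

```bash
python3 -m crank '{"jaw":[-1,-1,-1,-1,-1],"xyz":[[-0.05,0,0],[0,0,0],[-0.03,0,0],[0,0,0],[0,0,0]],"rotation":[[0,0,0],[0,0,0],[0,0,0],[0,0,0],[0,0,0]]}'; python3 fu.py BD;  python3 - <<'E'
from fitnut import *
p,d,K,V=snap('top','15',(290,350,190,235))
E
```

```text
time: 18.2
ee_pos: [0.5675, -0.0091, 0.0562]
tool_rot: [0.0, 0.913, 0.407, 0.0]
force: [1.1, 2.7, -3.2]
width: 0.271
F.u 2.76 adv 0.3718
```

View pics/top15.png

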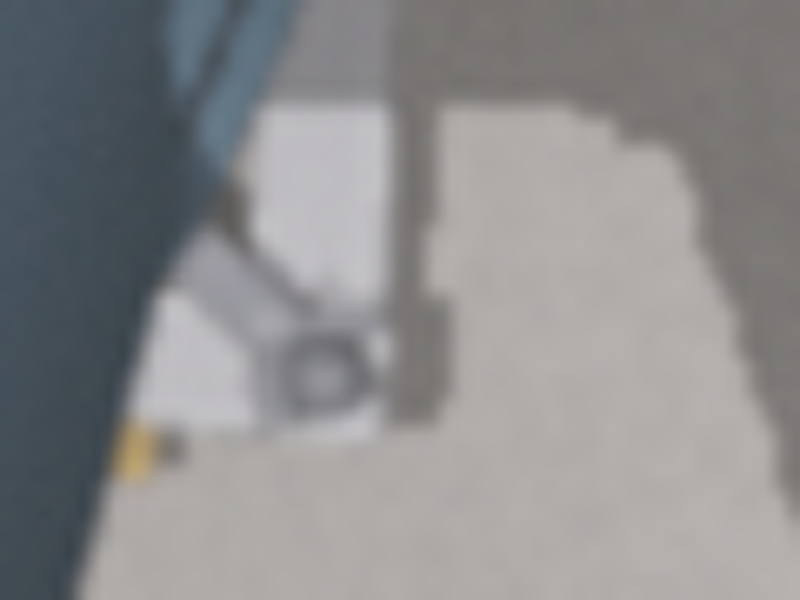

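```bash
python3 -m crank '{"jaw":[-1,-1,-1,-1,-1],"xyz":[[-0.05,0,0],[0,0,0],[0,0,0],[0,0,0],[0,0,0]],"rotation":[[0,0,0],[0,0,0],[0,0,0],[0,0,0],[0,0,0]]}'; python3 fu.py BD;  python3 -m crank '{"jaw":[-1,-1,-1,-1,-1],"xyz":[[-0.05,0,0],[0,0,0],[0,0,0],[0,0,0],[0,0,0]],"rotation":[[0,0,0],[0,0,0],[0,0,0],[0,0,0],[0,0,0]]}'; python3 fu.py BD
```

```text
time: 18.75
ee_pos: [0.5672, -0.0093, 0.0562]
tool_rot: [-0.0, 0.913, 0.407, 0.0]
force: [2.4, 3.2, -3.0]
width: 0.272
F.u 3.98 adv 0.3715
time: 19.25
ee_pos: [0.5671, -0.0094, 0.0562]
tool_rot: [-0.0, 0.913, 0.407, 0.0]
force: [2.1, 4.2, -3.7]
width: 0.273
F.u 4.54 adv 0.3714
```

Contact on B is at a TCP distance about 15 mm greater than for AC, so BD is longer and the rule stays here. I'll set it down with light preload and release.

```bash
python3 -m crank '{"jaw":[-1,-1,-1,-1,-1],"xyz":[[0,0,0.06],[-0.03,0,0.02],[0,0,0],[0,0,0],[0,0,0]],"rotation":[[0,0,0],[0,0,0],[0,0,0],[0,0,0],[0,0,0]]}'; python3 fu.py BD
```

```text
time: 19.75
ee_pos: [0.5671, -0.0093, 0.0558]
tool_rot: [-0.0, 0.913, 0.408, 0.001]
force: [2.0, 5.4, -0.7]
width: 0.273
F.u 5.32 adv 0.3714
```

```bash
python3 -m crank '{"jaw":[-0.3,-0.2,-0.1,0,0],"xyz":[[0,0,0],[0,0,0],[0,0,0],[0,0,0],[0,0,0]],"rotation":[[0,0,0],[0,0,0],[0,0,0],[0,0,0],[0,0,0]]}'; python3 -m crank '{"jaw":[0.3,0.4,0.4,0.4,0.4],"xyz":[[0,0,0],[0,0,0],[0,0,-0.5],[0,0,-1.5],[0,0,-3]],"rotation":[[0,0,0],[0,0,0],[0,0,0],[0,0,0],[0,0,0]]}'; python3 -m crank '{"jaw":[0.4,0.4,0.4,0.4,0.4],"xyz":[[0,0,-3],[0,0,-3],[0,0,-2],[0,0,0],[0,0,0]],"rotation":[[0,0,0],[0,0,0],[0,0,0],[0,0,0],[0,0,0]]}'; python3 - <<'E'
from fitnut import *
plan(None,-131.9)
snap('wrist','16'); snap('scene','16',(150,290,120,235))
E
```

```text
time: 20.25
ee_pos: [0.5664, -0.0104, 0.0554]
tool_rot: [0.0, 0.913, 0.407, -0.0]
force: [0.4, 0.4, 1.3]
width: 0.502
time: 20.75
ee_pos: [0.5653, -0.01, 0.1054]
tool_rot: [-0.0, 0.913, 0.407, -0.002]
force: [0.2, 1.4, 1.3]
width: 0.7
time: 21.25
ee_pos: [0.5667, -0.0099, 0.1861]
tool_rot: [-0.0, 0.913, 0.407, 0.001]
force: [-0.2, -0.5, -1.8]
width: 0.7
t 21.25 tcp [ 0.5667 -0.0099  0.1861] yaw -131.93 tilt [0.0012 0.0006] F [-0.2 -0.5 -1.8] w 0.700
q [-0.59  0.54  0.73  1.84 -0.44  0.93 -0.4 ]
```

View pics/wrist16.png

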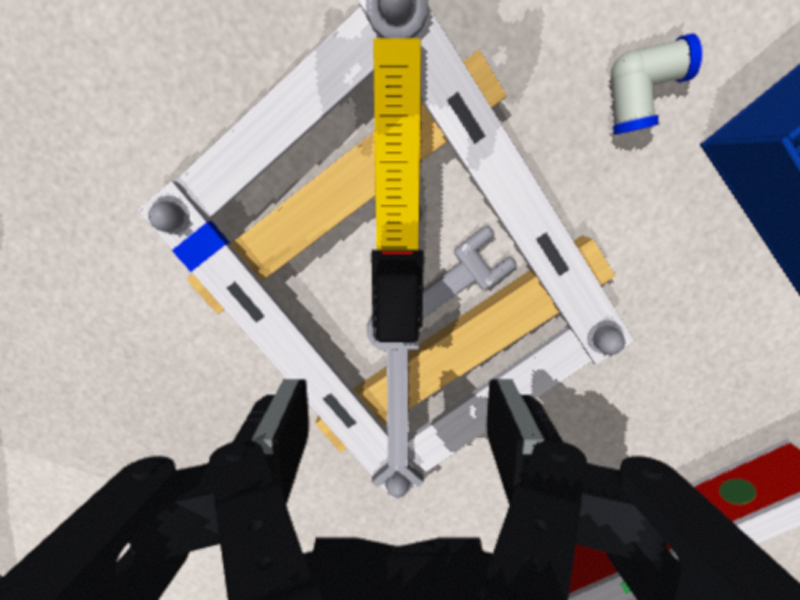

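View pics/scene16.png

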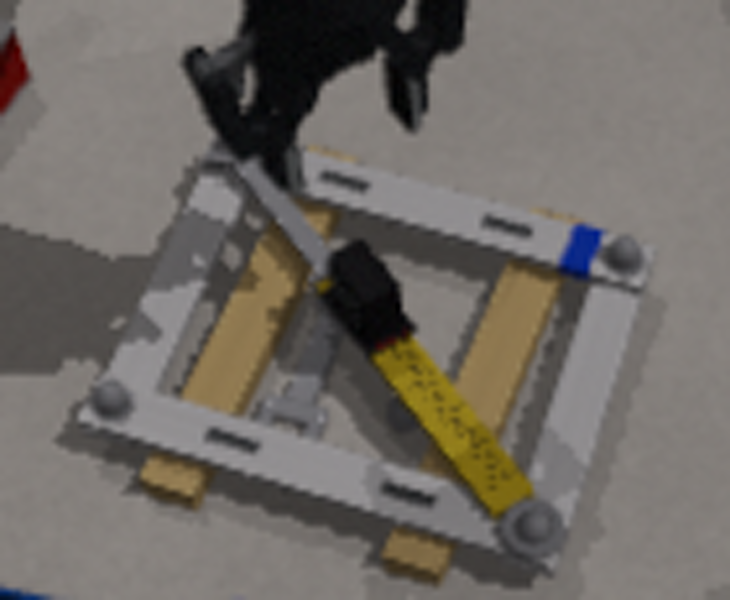

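The rule lies flat from D to B with the eye over D (398,5) and the notch on B (398,480). I'll zoom on the notch and check the frame shape.

```bash
python3 - <<'E'
from fitnut import *
p,d,K,V=load("wrist16")
cv2.imwrite('pics/w16z.png',cv2.resize(p[280:325,225:285,::-1],None,fx=13,fy=13,interpolation=cv2.INTER_CUBIC))
A=nut("wrist16",168*.64,215*.64);C=nut("wrist16",607*.64,338*.64);print("A",A,"C",C,"AC",np.hypot(*(A-C)[:2]))
P=cloud(K,V,d)
m=(d>0)&(P[...,2]>.08)&(P[...,2]<.095)&(np.hypot(P[...,0]-.567,P[...,1]+.01)<.04); print("grip top z",np.median(P[m][:,2]),"ctr",P[m].mean(0))
E
```

```text
A [4.916e-01 1.168e-01 1.000e-04] C [ 6.469e-01 -1.323e-01  4.000e-04] AC 0.29354539682986003
grip top z 0.09049580234555656 ctr [ 0.5684319  -0.00904166  0.09010568]
```

View pics/w16z.png

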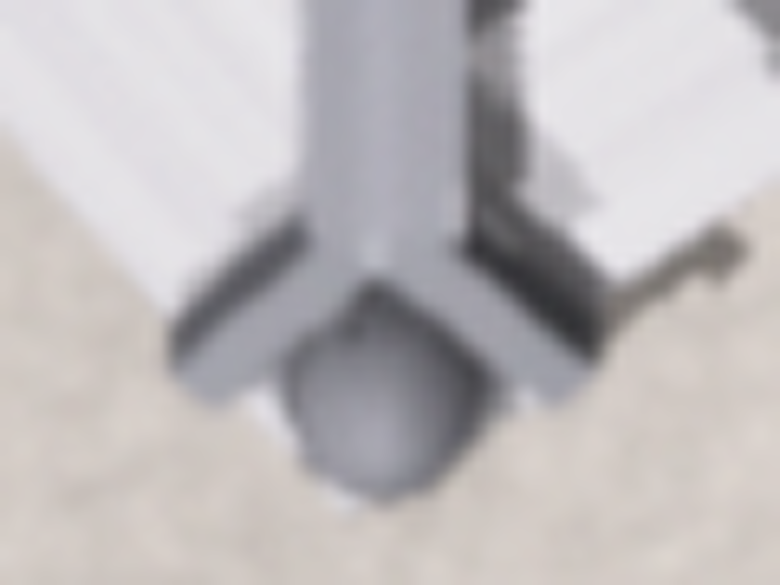

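Both flanks of the V meet nut B. The grip top is at 90.5 mm, which is exactly flat on the bars (36 + 54.5), and the frame hasn't moved. Handing in.

```bash
python3 -c "
from workcell import env
print(env.finish_job())"
```

```text
the job is handed in; nothing more can be done
None
```

The frame is out of square: the B–D diagonal is about 14–15 mm longer than the blue-tape diagonal (A–C), so I left the rule set across B–D. The eye is down over nut D and the notch is on nut B.

- **A–C, measured first:** eye over A, slide drawn out until the notch bore on C. The draw force, including slide friction, peaked at about 7 N. The reading came to roughly 25–27 mm, and the camera fit of the nuts gives about 293.5 mm.
- **B–D, measured second:** eye over D, notch on B, with about 5 N draw force. The reading came to roughly 40–42 mm, and the camera fit gives about 307.5 mm.

I worked the readings out from the gripper position and the camera fits, not from the rule's scale. The fit and the gripper-based figures agree to about 2 mm, well inside the difference.

**Last checks:**
- Both flanks of the V meet nut B, and the grip top is at 90.5 mm, so the rule is lying flat on the bars.
- Nuts A and C were within 0.2 mm of their earlier fits. I did not refit nut D after the B–D draw.
- The gripper was clear of the rule, and the job took about 21 s.
- I never touched the level, spanner, spare nut, elbow or driver.

No check failed.

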